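# Pack the basket maker's tools into the lidded basket

### The job

Pack the tools away in the rectangular lidded basket: draw the locking stick out of the basket's two wooden eyes, lift the lid off, put the weaving tools that lie on the bench (whichever there are of bodkin, awl, rapping iron and splint knife) into the basket, set the lid back fully down on the rim, and push the stick back through both eyes under the lid's handle so that it sticks out about equally on both sides. Do not disturb the half-woven round basket, the wooden mould or the pliers, which stay out.

Things in the scene. Friction and masses are not known exactly. Their poses are not given: they have to be found in the camera images.
- basket: Rectangular woven ash basket, stiff, fixed to the bench. Outside 236 mm (its x) x 192 mm (its y), hoops 4 mm more; rim 70 mm above the bench; inside 220 x 176 mm, 62 mm deep, floor 8 mm thick. Origin: centre of its underside, on the bench; z up. A wooden eye stands outside each long wall, at x = 0, y = +-0.105, rising 41 mm above the rim.
- eye_left (a point): Centre of the opening of the eye on the basket's +y side (0, 0.105, 0.092 in its frame). The eye is an upright flat wooden piece 56 mm wide along the basket's x and 10 mm thick (y 100 to 110 mm), top 111 mm above the bench; rectangular opening right through, 24 mm wide and 22 mm high, 81 to 103 mm above the bench.
- eye_right (a point): Centre of the opening of the eye on the basket's -y side (0, -0.105, 0.092 in its frame); same as the left one.
- lid: Loose woven lid in a wooden frame, 236 (x) x 190 (y) x 8 mm, 0.28 kg. Origin: centre of the plate's underside. On the rim the origin is 70 mm up, x along the basket's x (either way round), 5 mm clear of each eye; two cleats below (8 mm deep, 206 mm over both in x, 156 mm in y) drop inside the walls, 7 mm play in x, 10 in y. On the bench it rests on its cleats, origin 8 mm up.
- lid_handle (a point): Centre of the bar of the lid's bridge handle, 50 mm above the lid's origin. The bar runs along the lid's x, 104 mm long, 16 mm wide (y), 12 mm high, on two posts 46 mm either side of the middle; under it a clear gap 36 mm high and 80 mm long, through which the stick passes.
- stick: Loose stiff locking stick of ash, 300 mm along its x, section 12 x 12 mm, last 20 mm of each end 8 x 8 mm; 35 g; both ends alike. Origin: its centre. At the start it lies through both eyes and under the lid's handle, axis about 87 mm above the bench, each end about 40 mm outside its eye, and locks the lid until drawn out lengthways; then it may be laid anywhere on the bench.
- bodkin: Tool (may be absent): dark wooden handle 100 mm long, 26 x 26 mm, with an 85 mm pointed steel spike at its +x end. Origin: centre of the handle, x along the tool; lying on the bench the origin is 13 mm up. 0.11 kg; balance point about 12 mm from the origin towards the spike.
- awl: Tool (may be absent): light wooden handle 80 mm long, 24 x 24 mm, with a 50 mm thin steel spike at its +x end. Origin: centre of the handle, x along the tool; lying on the bench the origin is 12 mm up. 0.07 kg.
- iron: Tool (may be absent): rapping iron, a flat dark steel bar 180 x 24 x 12 mm, about 0.32 kg. Origin: its centre, x along the bar; lying on the bench the origin is 6 mm up.
- knife: Tool (may be absent): splint knife, flat wooden handle 105 x 24 x 18 mm with a blunt steel blade 75 x 20 x 3 mm at its +x end. Origin: centre of the handle, x along the tool; lying on the bench the origin is 9 mm up. 0.10 kg.
- round_basket: Bystander: half-woven round basket, 116 mm across, with upright splints 110 mm high, beyond the work. Origin: centre of its underside. Not to be moved.
- mould: Bystander: turned wooden basket mould, 100 mm across, 90 mm high, beyond the work. Origin: centre of its underside. Not to be moved.
- pliers: Bystander: pliers with black grips lying flat, 160 x 50 mm, 13 mm high, near the robot on its left. Origin: their middle, on the bench. Not to be moved.
Not all that is in view belongs to the job. Several things have the shape of the awl; the one meant has the colours described above. Of the things shaped like the iron, the steel one is meant.

How it is judged:
By the outcome, as a careful person would: the job done as asked, in the order asked, and still so for the second after the job is handed in, with the robot touching nothing.
Of bodkin, awl, iron, knife only 2 to 4 are there at a start; the rules pass over those that are not, and their reading is None.
At some moment in a run one of bodkin, awl, iron, knife may be knocked a few centimetres aside while the robot is not near it.
Once in a run the grip may slacken for a moment while it holds something.
It also fails if it takes over 210 s, if anything falls off the work surface, if the arm or the gripper's body presses on something with over 40 N, if the wrist force passes 120 N, or if a joint passes its speed limit or range.

### The arm

A 7-joint arm with a two-finger parallel gripper is mounted at the origin on the work surface. World frame = base frame: x ahead of the robot, y to its left, z up, the work surface at z = 0. Lengths are in m, angles in rad, forces in N, time in s.
With the tool pointing down it reaches from about 0.425 to 0.925 m from the base axis. Payload 6.8 kg.
Tool frame: the origin (TCP) lies on the centre line of the jaws, within the pads' length; the fingertips stand 17 mm ahead of it and the grasp point (between the pads) lies 2 mm behind it; z points along the fingers, x is the direction in which the jaws open and shut, and the axes are right-handed (so a half turn about z gives the same grasp; the last joint's range is limited). The gripper opens to 85 mm and grips with 20 to 120 N. Pads are 22 mm wide; open, the fingers measure 114 mm over their backs; the gripper's body (76 mm by 85 mm) begins 54 mm behind the grasp point. The pads swing forward as they close: fully open they stand 13 mm farther back than shut.
Start: joints at [-1.436, 0.477, 0.022, 1.555, -0.011, 1.109, -0.083], TCP at [0.162, 0.655, 0.248] pointing down, gripper open.
Joint ranges: [-2.96, 2.96], [-0.34, 2.1], [-1.41, 1.46], [0.24, 2.44], [-1.37, 4.51], [0.17, 1.92], [-2.96, 2.96]. Speed limits (rad/s): [2.39, 2.39, 3.14, 3.14, 3.14, 3.14, 3.14].

### API

Orientations are given as a unit quaternion [w, x, y, z].
In Python, from station import status, read_camera, camera_model, bot gives the robot as it stands.
- The arm moves only by the tool arm_command, never from a script. Its argument "series" is a list of rows, each a list of 3 entries, a list of its own where there are three numbers: the finger opening in mm, from 0 to 85.4, then the shift along the tool's x, y, z in mm, then the turn about the tool's z in rad. In form: [[gripper, [dx, dy, dz], roll], ...]. A call has 1 to 8 rows; each row is the pose to reach, as a shift and turn from the pose commanded when the call began, along the tool's axes at that moment; what a row does not reach only later rows make up. A row lasts 1/8 s, in which the tool goes at most 62.5 mm and 10.7 degrees, less where a joint would pass 70% of its speed; a pose out of reach is approached as far as the arm can. A call with a gripper value outside its range is refused whole. The fingers move at their own pace and stop on an object; "squeeze" is the grip in N (left out, the last holds). Time passes only in rows, so rows that repeat a pose let the fingers close. It gives the time, the measured TCP pose, the force and the opening at its end, in the units of the state.
- status.get_obs(): the state, without advancing time (a new reading comes with each control period).
- read_camera(name): name is "side" or "top" or "wrist"; returns the picture (384x512x3 uint8, blue, green, red); there is no depth.
- camera_model(name): a dict with "fov_y" (degrees; the focal length in pixels is half the picture's height over the tangent of half this angle, whatever the lens; pixels are square), "cx", "cy" (the principal point, pixels), "R" (3x3) and "t" (3): a world point X has camera coordinates R X + t. Camera axes: x right, y down, z forward; pixel columns grow to the right and rows downward; lengths in m; the calibration is good to about 2 mm. A picture is of the moment at which its call begins: read the wrist's pose just before it. camera_model takes no time and is no camera call; for the wrist camera it gives the pose at the moment of the call.
- bot.hand_in(): hands the job in, once; it reports no verdict.
The state is a dict: "t": time; "q": joint angles; "joint_vel": joint speeds; "joint_torque": joint torques, N m; "eef_pos": TCP position; "tool_rot": TCP orientation; "contact_force": force on the tool from outside, world axes, zero at the start; "torque": the same for the moment, N m; "gripper_width": opening from 0.0 (shut) to 1.0 (fully open).
Only numpy, scipy, OpenCV 4.12 (cv2) and the standard library are available. Lean on these libraries where they do the work, as an engineer would, in place of code of your own. Each camera call takes 0.05 s, during which the arm holds its last target.

## Working session

There is one attempt and no reset: what is moved stays moved. The work goes in short steps, Python scripts to look and compute and a tool call to move; the robot and the scene stay as the last step left them, time stands still between calls to the robot, and variables do not carry over. Pictures are saved under pics/ and viewed, and the job is handed in when it is done.

Besides the shell and the picture viewer there is one more tool, called after ">>>" in YAML: its name, and indented under it one key for each argument. arm_command: Moves the arm, as the interface text tells. Its arguments: {"type":"object","properties":{"series":{"type":"array"},"squeeze":{"type":"number"}},"required":["series"]}

```bash
ls; mkdir -p pics; python3 - <<'E'
from station import status, read_camera, camera_model, bot
import cv2, numpy as np
o=status.get_obs(); print({k:np.round(v,3).tolist() for k,v in o.items()})
for n in ("side","top","wrist"):
    m=camera_model(n); print(n,{k:np.round(v,4).tolist() for k,v in m.items()})
    cv2.imwrite(f"pics/{n}0.png",read_camera(n))
E
```

```text
pics
{'t': 0.0, 'q': [-1.436, 0.478, 0.022, 1.556, -0.011, 1.109, -0.083], 'joint_vel': [-0.0, -0.002, -0.001, 0.001, 0.0, 0.001, 0.001], 'joint_torque': [-0.0, -59.645, 1.608, -28.118, 0.013, 0.01, -0.0], 'eef_pos': [0.162, 0.655, 0.247], 'tool_rot': [0.001, 0.788, 0.616, -0.001], 'contact_force': [-0.25, 0.434, -0.291], 'torque': [-0.016, 0.018, -0.012], 'gripper_width': 1.0}
side {'fov_y': 57.7715, 'cx': 257.5511, 'cy': 193.6098, 'R': [[0.8835, -0.4679, 0.0219], [-0.2602, -0.529, -0.8078], [0.3895, 0.708, -0.5891]], 't': [-0.5097, 0.165, 0.9362]}
top {'fov_y': 52.3031, 'cx': 260.144, 'cy': 194.934, 'R': [[0.0073, -1.0, 0.0018], [-0.9806, -0.0075, -0.196], [0.196, -0.0003, -0.9806]], 't': [-0.0813, 0.5411, 0.9954]}
wrist {'fov_y': 66.8929, 'cx': 260.4051, 'cy': 193.1451, 'R': [[0.24, 0.9708, -0.0011], [0.9333, -0.2304, 0.2753], [0.267, -0.0671, -0.9614]], 't': [-0.6765, -0.037, 0.3781]}
```

View pics/side0.png

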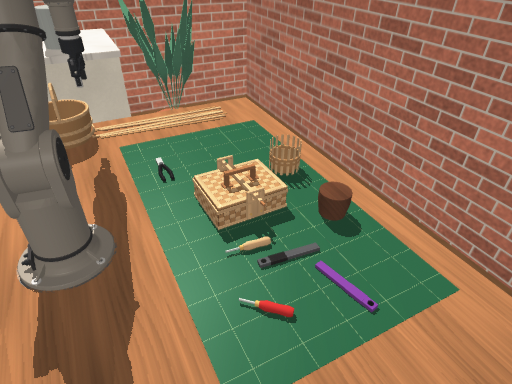

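View pics/top0.png

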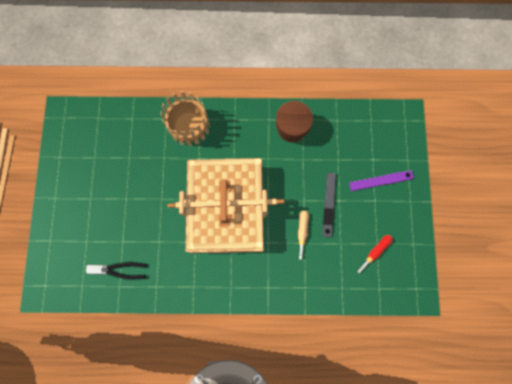

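View pics/wrist0.png

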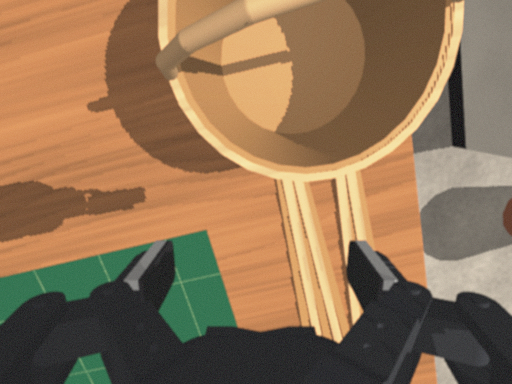

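The side view shows basket at about (240,190), with the awl (light handle) at (255,244), a dark bar at (290,256), and the purple and red decoys. In the top view the stick runs (170,206)–(283,202). I'll enlarge the views and measure.

```bash
cat > h.py <<'E'
from station import status, read_camera, camera_model, bot
import cv2, numpy as np
def K(m,h=384):
    f=h/2/np.tan(np.radians(m["fov_y"])/2); return f,m["cx"],m["cy"]
def ray(m,u,v):
    f,cx,cy=K(m); R=np.array(m["R"]);t=np.array(m["t"])
    return -R.T@t, R.T@np.array([(u-cx)/f,(v-cy)/f,1.])
def plane(m,u,v,z):
    c,d=ray(m,u,v); return c+d*(z-c[2])/d[2]
def proj(m,X):
    f,cx,cy=K(m); p=np.array(m["R"])@np.array(X)+np.array(m["t"]); return cx+f*p[0]/p[2], cy+f*p[1]/p[2]
def tri(m1,p1,m2,p2):
    c1,d1=ray(m1,*p1);c2,d2=ray(m2,*p2)
    s=np.linalg.lstsq(np.array([d1,-d2]).T,c2-c1,rcond=None)[0]
    a=c1+s[0]*d1;b=c2+s[1]*d2; return (a+b)/2,np.linalg.norm(a-b)
def crop(im,x0,y0,x1,y1,k,name):
    cv2.imwrite("pics/"+name,cv2.resize(im[y0:y1,x0:x1],None,fx=k,fy=k,interpolation=cv2.INTER_CUBIC))
def st():
    o=status.get_obs(); print({k:np.round(o[k],4).tolist() for k in("t","eef_pos","tool_rot","contact_force","gripper_width")},"q",np.round(o["q"],2).tolist()); return o
E
python3 - <<'E'
from h import *
t=cv2.imread("pics/top0.png"); s=cv2.imread("pics/side0.png")
crop(t,160,145,420,285,3,"topc.png"); crop(s,180,140,390,330,3.0,"sidec.png")
E
```

```text
(no output)
```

View pics/topc.png

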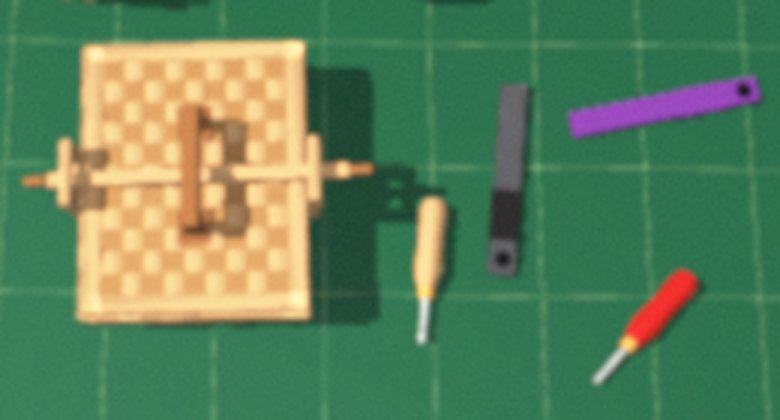

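View pics/sidec.png

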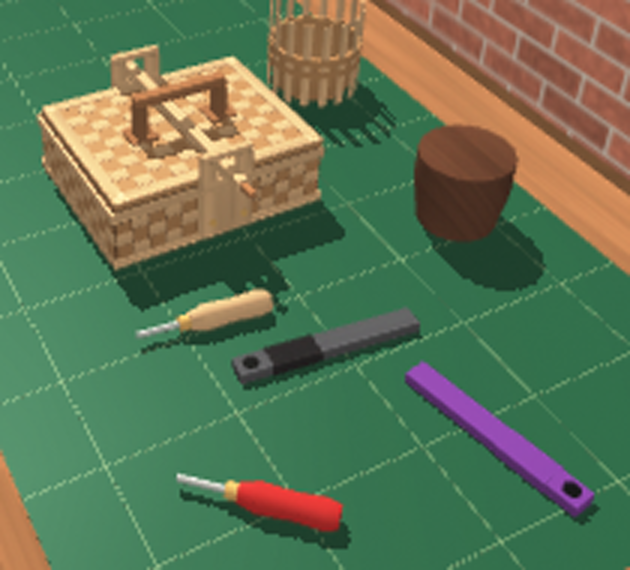

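The crops show two tools of the job: the awl (light handle, top px ~(303,230)) and the steel rapping iron (~(329,205)). The purple bar and the red awl are decoys. The stick's ends are at about (167.5,205.3) and (284.5,201.4).

```bash
python3 - <<'E'
from h import *
m=camera_model("top"); s=camera_model("side")
T=lambda u,v:(u/3+160,v/3+145)
S=lambda u,v:(u/3+180,v/3+140)
def P(n,p,z): print(n,np.round(plane(m,*T(*p),z),4))
P("stickL",(22,181),.087);P("stickR",(373,169),.087)
for n,p in dict(FL=(82,45),FR=(304,42),NR=(310,320),NL=(78,322)).items(): P("lid"+n,p,.078)
P("eyeL",(65,173),.111);P("eyeR",(314,174),.111)
P("handle far",(190,106),.126);P("handle near",(193,233),.126)
for n,p in dict(a=(500,84),b=(528,87),c=(517,275),d=(488,272)).items():P("iron"+n,p,.012)
P("awl butt",(433,198),.012);P("awl ferrule",(426,290),.012);P("awl tip",(421,342),.012)
print(tri(m,T(373,169),s,S(254,190)))
print("rb",plane(m,186,122,0.05),"mould",plane(m,294,120,.09),"pliers",plane(m,118,270,.006))
b=cv2.imread("pics/top0.png")
E
```

```text
stickL [0.5058 0.1621 0.087 ]
stickR [ 0.5186 -0.14    0.087 ]
lidFL [0.6303 0.1175 0.078 ]
lidFR [ 0.6346 -0.0797  0.078 ]
lidNR [ 0.3896 -0.0865  0.078 ]
lidNL [0.3865 0.1102 0.078 ]
eyeL [0.5088 0.1205 0.111 ]
eyeR [ 0.5095 -0.0888  0.111 ]
handle far [0.5639 0.0155 0.126 ]
handle near [0.457  0.0103 0.126 ]
irona [ 0.6146 -0.2647  0.012 ]
ironb [ 0.6119 -0.2909  0.012 ]
ironc [ 0.4352 -0.2755  0.012 ]
irond [ 0.4377 -0.2491  0.012 ]
awl butt [ 0.5056 -0.2     0.012 ]
awl ferrule [ 0.4209 -0.1923  0.012 ]
awl tip [ 0.3742 -0.1872  0.012 ]
(array([ 0.51989453, -0.14054927,  0.09416249]), np.float64(0.005520660389414988))
rb [0.74871224 0.13149949 0.05      ] mould [ 0.74074586 -0.16686732  0.09      ] pliers [0.34146673 0.30518885 0.006     ]
```

```bash
cat >> h.py <<'E'
def go(p,a_deg):
    "shift/roll from measured pose to world TCP p with tool x at world angle a_deg"
    from scipy.spatial.transform import Rotation as Ro
    o=status.get_obs(); q=o["tool_rot"]; R=Ro.from_quat([q[1],q[2],q[3],q[0]]).as_matrix()
    d=R.T@(np.array(p)-o["eef_pos"])*1000
    a=np.degrees(np.arctan2(R[1,0],R[0,0])); r=(a-a_deg+180)%360-180
    print("at",np.round(o["eef_pos"],4),"a",round(a,2),"-> d",np.round(d,1),"roll",round(np.radians(r),4), "w",round(o["gripper_width"],3),"t",round(o["t"],2))
E
python3 - <<'E'
from h import *
from scipy.spatial.transform import Rotation as Ro
m=camera_model("wrist");o=status.get_obs();q=o["tool_rot"]; R=Ro.from_quat([q[1],q[2],q[3],q[0]]).as_matrix()
c=-np.array(m["R"]).T@m["t"]; print("cam in tool",R.T@(c-o["eef_pos"]), "axes", np.round(R.T@np.array(m["R"]).T,3))
go([.49,.165,.26],0)
E
```

```text
cam in tool [ 0.00216569 -0.0688536  -0.12544698] axes [[ 1.     0.     0.001]
 [-0.     0.961  0.275]
 [-0.001 -0.275  0.961]]
at [0.1622 0.6548 0.2476] a 76.09 -> d [-396.6  435.9  -11.8] roll 1.328 w 1.001 t 0.15
```

>>> arm_command:
  series:
    - [50,[-397,436,-12],1.328]
    - [50,[-397,436,-12],1.328]
    - [50,[-397,436,-12],1.328]
    - [50,[-397,436,-12],1.328]
    - [50,[-397,436,-12],1.328]
    - [50,[-397,436,-12],1.328]
    - [50,[-397,436,-12],1.328]
    - [50,[-397,436,-12],1.328]
  squeeze: 60

```text
t: 1.15
eef_pos: [0.4408, 0.2379, 0.2586]
tool_rot: [-0.0, 1.0, -0.001, 0.0]
contact_force: [0.1, 0.6, 0.4]
gripper_width: 0.583
```

```bash
python3 - <<'E'
from h import *
go([.49,.165,.26],0); st()
E
```

```text
at [0.4408 0.2379 0.2586] a -0.12 -> d [49.3 72.8 -1.4] roll -0.0021 w 0.583 t 1.15
{'t': 1.15, 'eef_pos': [0.4408, 0.2379, 0.2586], 'tool_rot': [-0.0002, 1.0, -0.001, 0.0001], 'contact_force': [0.0739, 0.5677, 0.4118], 'gripper_width': 0.5829} q [-1.03, 0.18, 0.47, 1.98, -0.1, 1.0, -0.52]
```

>>> arm_command:
  series:
    - [50,[49,73,-1],-0.002]
    - [50,[49,73,-1],-0.002]
    - [50,[49,73,-1],-0.002]
    - [50,[49,73,-1],-0.002]

```text
t: 1.65
eef_pos: [0.4885, 0.1677, 0.2592]
tool_rot: [-0.0, 1.0, 0.002, -0.0]
contact_force: [-0.3, 1.1, 0.6]
gripper_width: 0.586
```

```bash
python3 - <<'E'
from h import *
go([.49,.165,.26],0)
cv2.imwrite("pics/w1.png",read_camera("wrist"))
E
```

```text
at [0.4885 0.1677 0.2592] a 0.19 -> d [ 1.5  2.7 -0.8] roll 0.0033 w 0.586 t 1.65
```

View pics/w1.png

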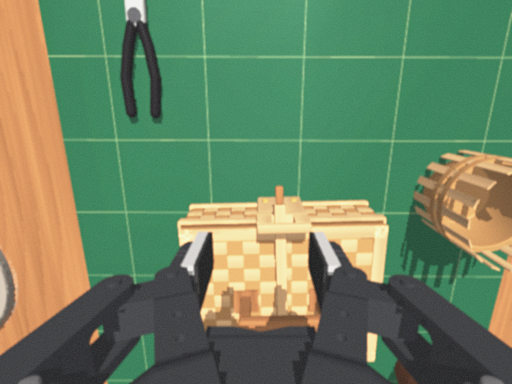

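```bash
python3 - <<'E'
from h import *
b=cv2.imread("pics/w1.png"); crop(b,160,175,420,375,3,"w1c.png")
E
```

```text
(no output)
```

View pics/w1c.png

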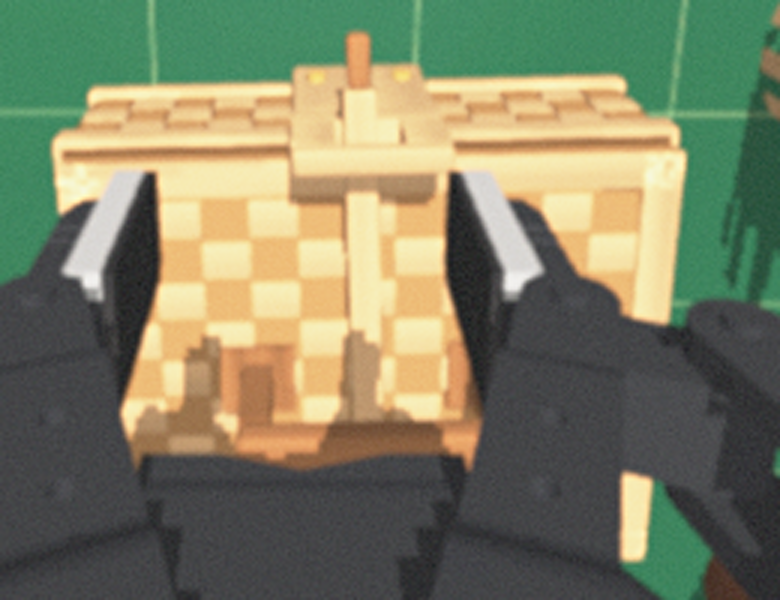

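The wrist view shows the stick's left end at (279,186) px, its brown taper ending at (279,204), and the eye's outer top edge at (257–311,224).

```bash
python3 - <<'E'
from h import *
m=camera_model("wrist")
W=lambda u,v:(u/3+160,v/3+175)
def P(n,p,z): print(n,np.round(plane(m,*W(*p),z),4))
P("tip",(358,33),.088);P("taper",(360,88),.092)
P("eye outer a",(291,147),.111);P("b",(453,147),.111);P("eye inner a",(291,173),.111);P("b",(453,172),.111)
P("stick in",(366,330),.093);P("stick in",(364,195),.093)
P("lid c",(682,150),.078);P("lid c",(56,157),.078)
E
```

```text
tip [0.5097 0.163  0.088 ]
taper [0.5106 0.144  0.092 ]
eye outer a [0.4865 0.1292 0.111 ]
b [0.541  0.1295 0.111 ]
eye inner a [0.4865 0.1198 0.111 ]
b [0.5415 0.1204 0.111 ]
stick in [0.5151 0.0471 0.093 ]
stick in [0.5129 0.1033 0.093 ]
lid c [0.6337 0.1154 0.078 ]
lid c [0.3972 0.1114 0.078 ]
```

```bash
python3 - <<'E'
from h import *
go([.5095,.1435,.16],2.5)
go([.5095,.1435,.100],2.5)
E
```

```text
at [0.4883 0.1681 0.2592] a 0.24 -> d [21.1 24.7 99.2] roll -0.0394 w 0.584 t 1.7
at [0.4883 0.1681 0.2592] a 0.24 -> d [ 21.2  24.7 159.2] roll -0.0394 w 0.584 t 1.7
```

>>> arm_command:
  series:
    - [50,[21.2,24.7,50],-0.039]
    - [50,[21.2,24.7,99],-0.039]
    - [50,[21.2,24.7,120],-0.039]
    - [50,[21.2,24.7,140],-0.039]
    - [50,[21.2,24.7,159],-0.039]
    - [50,[21.2,24.7,159],-0.039]
    - [50,[21.2,24.7,159],-0.039]
    - [50,[21.2,24.7,159],-0.039]

```text
t: 2.7
eef_pos: [0.5108, 0.1426, 0.1013]
tool_rot: [-0.0, 1.0, 0.021, 0.001]
contact_force: [0.9, -0.7, -0.5]
gripper_width: 0.586
```

```bash
python3 - <<'E'
from h import *
go([.5095,.1435,.100],2.5)
b=read_camera("wrist");crop(b,160,175,420,375,3,"w2c.png")
b=read_camera("side");crop(b,190,140,310,240,6,"s2c.png")
E
```

```text
at [0.5108 0.1426 0.1013] a 2.38 -> d [-1.3 -1.   1.3] roll -0.0021 w 0.586 t 2.7
```

View pics/w2c.png

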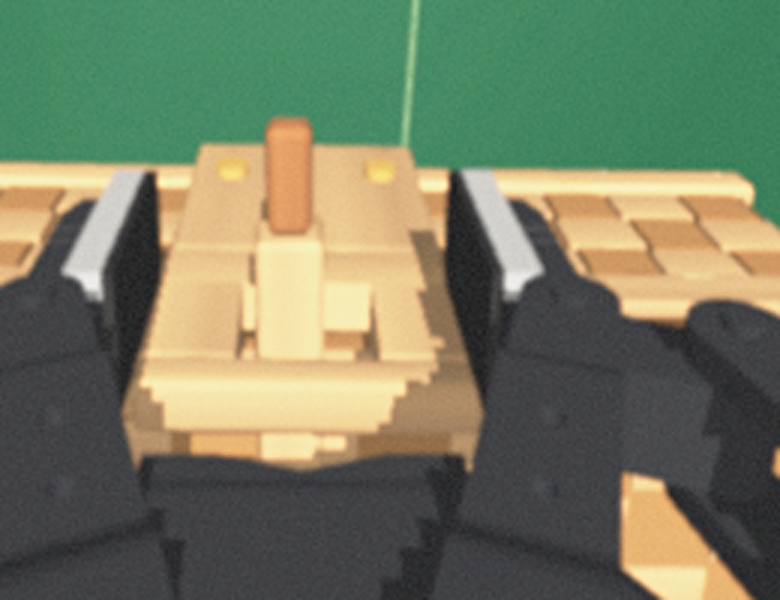

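The wrist view shows the stick about 2 mm left of the jaw centre, between the open pads. Next I check the pad position against the eye by projection before closing.

```bash
python3 - <<'E'
from h import *
m=camera_model("wrist")
st()
for n,X in dict(tipedge=(.5108,.1536,.084),tipedge2=(.5108,.1316,.084),stick=(.5085,.163,.088),eyeout=(.5108,.1295,.111)).items():
    u,v=proj(m,X); print(n,round((u-160)*3),round((v-175)*3))
W=lambda u,v:(u/3+160,v/3+175)
for n,p,z in (("tip",(290,120),.09),("taperT",(291,236),.092),("eye",(290,362),.111)): print(n,np.round(plane(m,*W(*p),z),4))
E
```

```text
{'t': 2.8, 'eef_pos': [0.5108, 0.1423, 0.1012], 'tool_rot': [-0.0003, 0.9998, 0.0206, 0.0006], 'contact_force': [0.1545, 0.0892, 0.1528], 'gripper_width': 0.5861} q [-0.74, 0.47, 0.44, 2.05, -0.31, 0.69, -0.06]
tipedge 295 161
tipedge2 290 273
stick 284 118
eyeout 288 375
tip [0.5096 0.1635 0.09  ]
taperT [0.5105 0.1432 0.092 ]
eye [0.511  0.1318 0.111 ]
```

View pics/s2c.png

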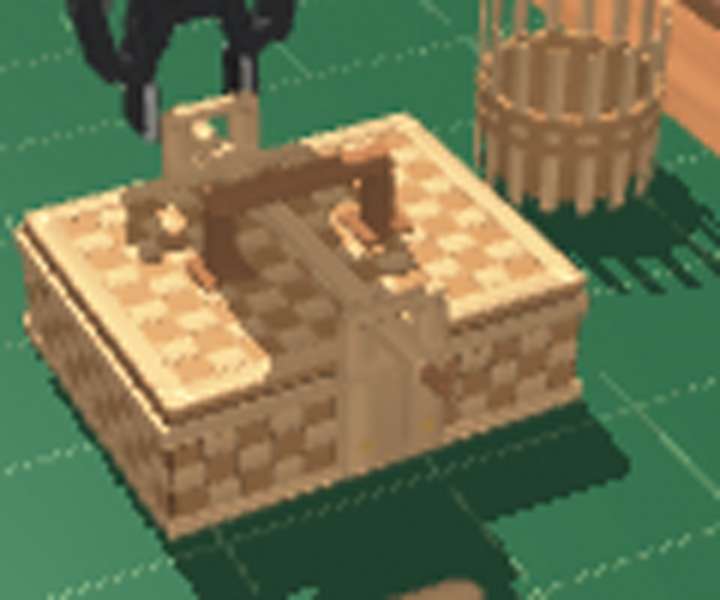

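>>> arm_command:
  series:
    - [50,[-0.5,-2,1],0]
    - [0,[-0.5,-2,1],0]
    - [0,[-0.5,-2,1],0]
    - [0,[-0.5,-2,1],0]
    - [0,[-0.5,-2,1],0]
  squeeze: 60

```text
t: 3.42
eef_pos: [0.5098, 0.144, 0.0996]
tool_rot: [-0.0, 1.0, 0.02, 0.0]
contact_force: [-1.0, 0.1, 2.2]
gripper_width: 0.105
```

```bash
python3 - <<'E'
from h import *
go([.5095,.42,.101],2.5)
b=read_camera("wrist");crop(b,160,175,420,375,3,"w3c.png")
E
```

```text
at [0.5098 0.144  0.0996] a 2.34 -> d [  10.9 -275.8   -1.3] roll -0.0028 w 0.105 t 3.42
```

View pics/w3c.png

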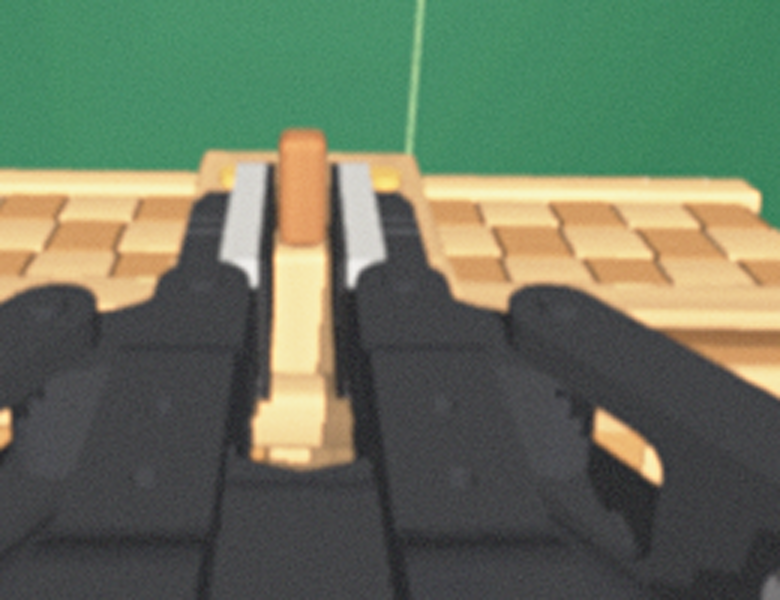

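>>> arm_command:
  series:
    - [0,[0,-15,0],0]
    - [0,[0,-45,0],0]
    - [0,[0,-75,0],0]
    - [0,[0,-105,0],0]
    - [0,[0,-135,0],0]
    - [0,[0,-150,0],0]
  squeeze: 80

```text
t: 4.22
eef_pos: [0.5028, 0.2969, 0.0991]
tool_rot: [-0.0, 1.0, 0.022, -0.0]
contact_force: [0.3, -0.6, -0.3]
gripper_width: 0.096
```

```bash
python3 - <<'E'
from h import *
st()
b=read_camera("wrist");cv2.imwrite("pics/w4.png",b)
b=read_camera("side");crop(b,130,110,330,240,4,"s4c.png")
E
```

```text
{'t': 4.225, 'eef_pos': [0.5028, 0.2969, 0.0991], 'tool_rot': [-0.0003, 0.9998, 0.0221, -0.0002], 'contact_force': [0.2845, -0.5516, -0.3297], 'gripper_width': 0.0958} q [-0.96, 0.54, 0.43, 1.92, -0.32, 0.74, -0.31]
```

View pics/w4.png

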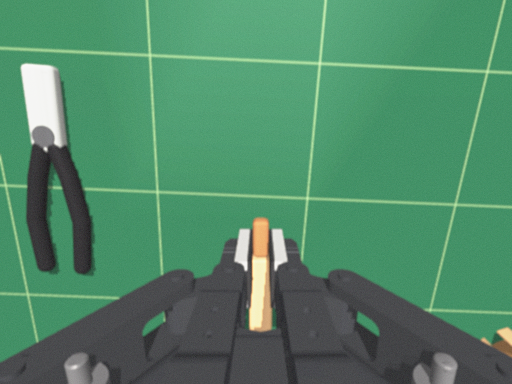

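View pics/s4c.png

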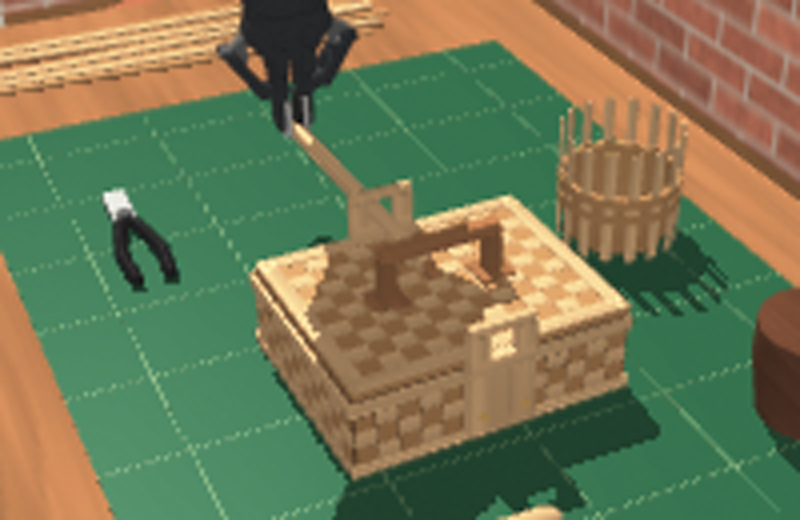

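Drawing works: the stick is out of the right eye and sliding through the left one. I'll keep pulling.

>>> arm_command:
  series:
    - [0,[0,-25,0],0]
    - [0,[0,-55,0],0]
    - [0,[0,-85,0],0]
    - [0,[0,-115,0],0]
    - [0,[0,-137,0],0]
    - [0,[0,-137,0],0]
  squeeze: 80

```text
t: 5.08
eef_pos: [0.4973, 0.4327, 0.0992]
tool_rot: [-0.0, 1.0, 0.022, -0.0]
contact_force: [-0.2, 0.1, -1.2]
gripper_width: 0.098
```

```bash
python3 - <<'E'
from h import *
go([.415,.44,.03],0)
b=read_camera("side");crop(b,130,110,330,240,4,"s5c.png")
E
```

```text
at [0.4973 0.4327 0.0992] a 2.5 -> d [-81.9 -10.8  69.2] roll 0.0436 w 0.098 t 5.08
```

View pics/s5c.png

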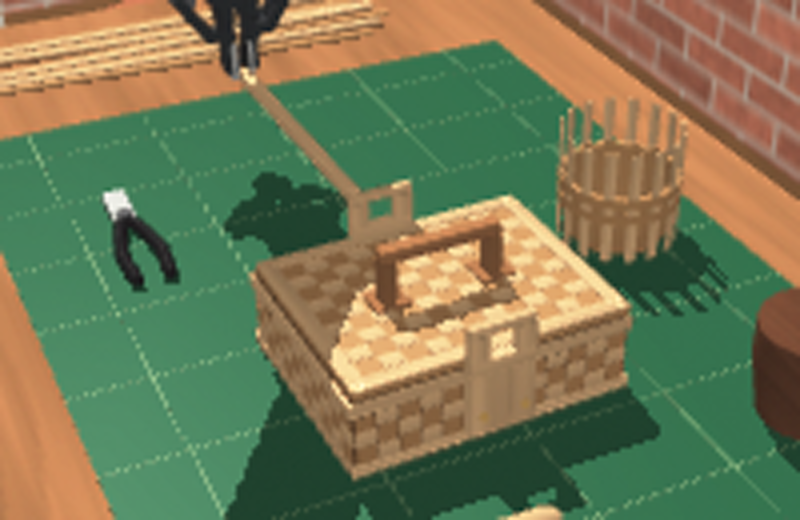

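>>> arm_command:
  series:
    - [0,[0,-11,0],0]
    - [0,[-40,-11,0],0.044]
    - [0,[-82,-11,0],0.044]
    - [0,[-82,-11,35],0.044]
    - [0,[-82,-11,69],0.044]
    - [0,[-82,-11,69],0.044]
    - [0,[-82,-11,69],0.044]

```text
t: 6.0
eef_pos: [0.4167, 0.4384, 0.0316]
tool_rot: [-0.0, 1.0, -0.002, 0.001]
contact_force: [-0.5, 0.0, -0.2]
gripper_width: 0.094
```

```bash
python3 - <<'E'
from h import *
go([.415,.44,.02],0)
b=read_camera("side");crop(b,130,110,330,240,4,"s6c.png")
b=read_camera("wrist");cv2.imwrite("pics/w6.png",b)
E
```

```text
at [0.4167 0.4384 0.0316] a -0.24 -> d [-1.7 -1.6 11.6] roll -0.0043 w 0.094 t 6.0
```

View pics/s6c.png

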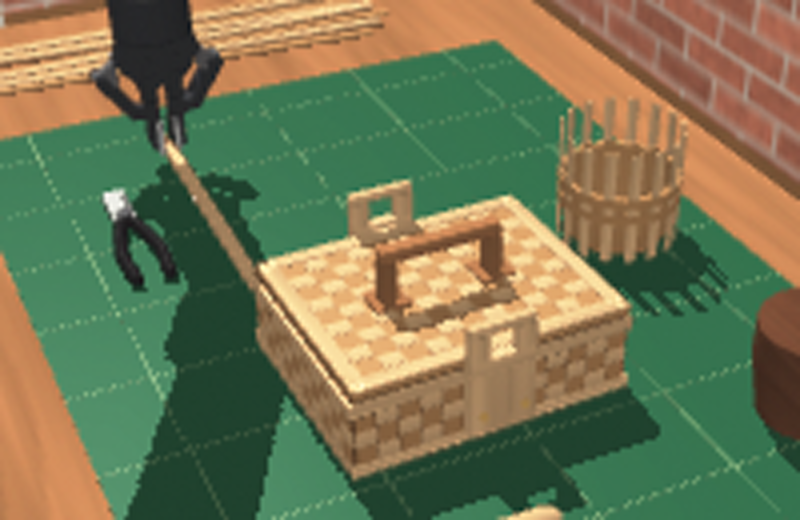

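View pics/w6.png

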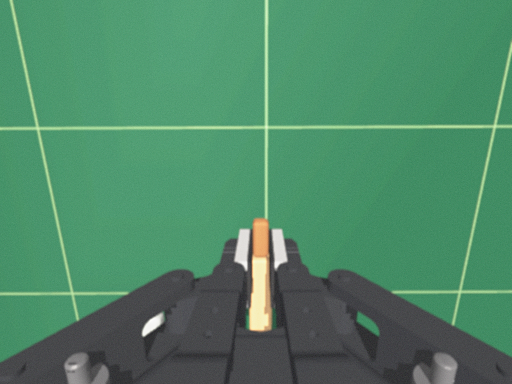

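The stick is held straight, clear of basket and pliers. I'll lower it to the bench and release.

>>> arm_command:
  series:
    - [0,[0,0,6],0]
    - [0,[0,0,11.5],0]
    - [0,[0,0,11.5],0]
    - [0,[0,0,11.5],0]

```text
t: 6.6
eef_pos: [0.4156, 0.4383, 0.0188]
tool_rot: [0.0, 1.0, -0.001, -0.0]
contact_force: [0.6, 0.2, -0.7]
gripper_width: 0.096
```

>>> arm_command:
  series:
    - [30,[0,0,0],0]
    - [30,[0,0,0],0]
    - [30,[0,0,0],0]
    - [30,[0,0,-30],0]
    - [30,[0,0,-90],0]
    - [45,[0,0,-150],0]
    - [45,[0,0,-170],0]
    - [45,[0,0,-170],0]

```text
t: 7.6
eef_pos: [0.4164, 0.4391, 0.1908]
tool_rot: [-0.002, 1.0, -0.002, 0.001]
contact_force: [-0.3, 0.1, -0.8]
gripper_width: 0.525
```

```bash
python3 - <<'E'
from h import *
go([.512,.10,.27],90)
b=read_camera("wrist");cv2.imwrite("pics/w7.png",b)
E
```

```text
at [0.4164 0.4391 0.1908] a -0.17 -> d [ 96.8 338.6 -80.1] roll -1.5738 w 0.525 t 7.6
```

View pics/w7.png

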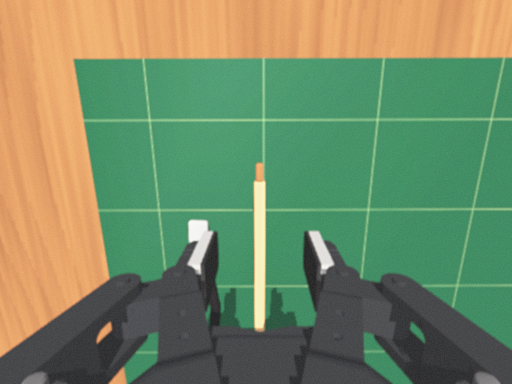

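The stick lies flat on the bench with its end at (260,165) px. I move over the lid handle, jaws across it.

```bash
python3 - <<'E'
from h import *
go([.575,.014,.27],90)
E
```

```text
at [0.4155 0.4385 0.1891] a -0.16 -> d [160.7 424.  -81.3] roll -1.5736 w 0.526 t 7.65
```

>>> arm_command:
  series:
    - [50,[0,0,-50],-0.1]
    - [50,[161,424,-81],-1.574]
    - [50,[161,424,-81],-1.574]
    - [50,[161,424,-81],-1.574]
    - [50,[161,424,-81],-1.574]
    - [50,[161,424,-81],-1.574]
    - [50,[161,424,-81],-1.574]
    - [50,[161,424,-81],-1.574]

```text
t: 8.65
eef_pos: [0.5618, 0.0486, 0.2655]
tool_rot: [-0.001, 0.781, 0.625, -0.001]
contact_force: [0.8, 0.9, 0.0]
gripper_width: 0.585
```

```bash
python3 - <<'E'
from h import *
go([.575,.014,.27],90)
E
```

```text
at [0.5618 0.0486 0.2655] a 77.38 -> d [-30.9  20.4  -4.5] roll -0.2203 w 0.585 t 8.65
```

>>> arm_command:
  series:
    - [50,[-31,20.4,-4.5],-0.22]
    - [50,[-31,20.4,-4.5],-0.22]
    - [50,[-31,20.4,-4.5],-0.22]
    - [50,[-31,20.4,-4.5],-0.22]

```text
t: 9.15
eef_pos: [0.5746, 0.0172, 0.2709]
tool_rot: [-0.001, 0.709, 0.705, -0.001]
contact_force: [-1.0, -0.1, -0.3]
gripper_width: 0.589
```

```bash
python3 - <<'E'
from h import *
st()
b=read_camera("wrist");cv2.imwrite("pics/w8.png",b)
b=read_camera("top");cv2.imwrite("pics/t8.png",b)
E
```

```text
{'t': 9.15, 'eef_pos': [0.5746, 0.0172, 0.2709], 'tool_rot': [-0.0007, 0.7089, 0.7053, -0.0005], 'contact_force': [-1.0464, -0.1469, -0.2776], 'gripper_width': 0.5887} q [-0.47, 0.3, 0.41, 1.8, -0.14, 1.07, 1.56]
```

View pics/w8.png

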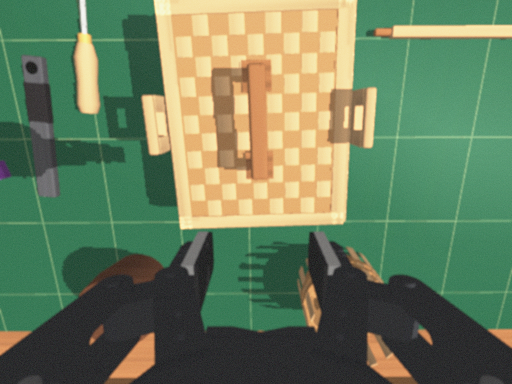

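The wrist view shows the bar from (258,63) to (260,179), eye tops at (152,125) and (370,117), and the lid's corners.

```bash
python3 - <<'E'
from h import *
b=cv2.imread("pics/w8.png"); hsv=cv2.cvtColor(b,cv2.COLOR_BGR2HSV)
crop(b,130,0,390,240,3,"w8c.png")
m=camera_model("wrist")
def P(n,p,z): print(n,np.round(plane(m,*p,z),4))
P("bar near",(258,63),.126);P("bar far",(260.5,179),.126)
P("eyeR",(151,125),.111)
P("eyeL",(370,117),.111)
for p in ((159,8),(356,3),(345,219),(182,228)):P("lid",p,.078)
E
```

```text
bar near [0.4676 0.0174 0.126 ]
bar far [0.5698 0.0191 0.126 ]
eyeR [ 0.5198 -0.0856  0.111 ]
eyeL [0.5133 0.1236 0.111 ]
lid [ 0.4113 -0.0781  0.078 ]
lid [0.4079 0.1117 0.078 ]
lid [0.6295 0.1178 0.078 ]
lid [ 0.64   -0.0739  0.078 ]
```

View pics/w8c.png

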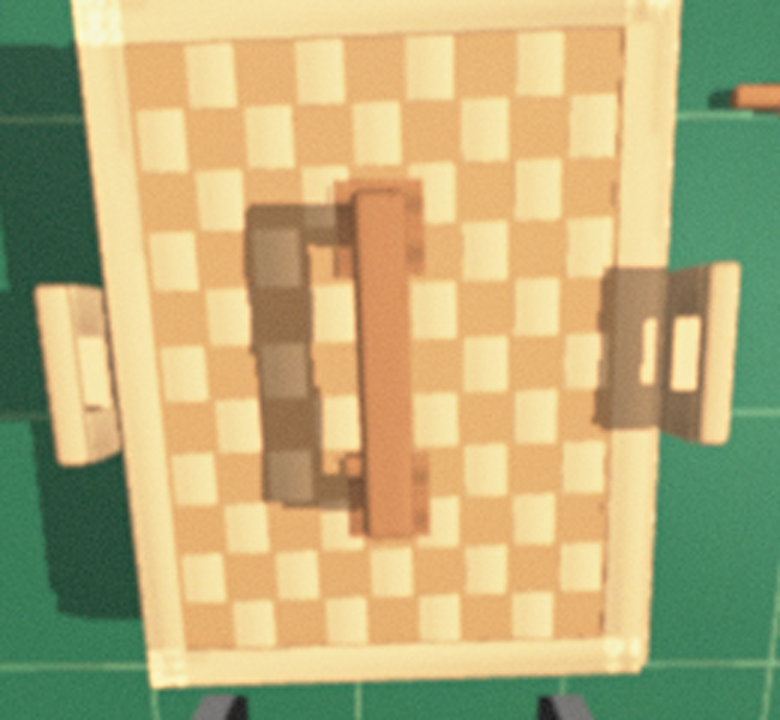

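```bash
python3 - <<'E'
from h import *
go([.5185,.0183,.118],91.3)
E
```

```text
at [0.5748 0.0169 0.2714] a 89.73 -> d [  1.1 -56.2 153.4] roll -0.0274 w 0.587 t 9.25
```

>>> arm_command:
  series:
    - [50,[1.1,-56.2,30],-0.027]
    - [50,[1.1,-56.2,80],-0.027]
    - [50,[1.1,-56.2,120],-0.027]
    - [50,[1.1,-56.2,140],-0.027]
    - [50,[1.1,-56.2,153],-0.027]
    - [50,[1.1,-56.2,153],-0.027]
    - [50,[1.1,-56.2,153],-0.027]

```text
t: 10.12
eef_pos: [0.5197, 0.0171, 0.1196]
tool_rot: [0.0, 0.7, 0.714, 0.001]
contact_force: [1.1, 0.1, 0.5]
gripper_width: 0.586
```

```bash
python3 - <<'E'
from h import *
go([.5185,.0183,.118],91.3)
cv2.imwrite("pics/w9.png",read_camera("wrist"))
E
```

```text
at [0.5197 0.0171 0.1196] a 91.19 -> d [ 1.2 -1.2  1.6] roll -0.0019 w 0.586 t 10.12
```

View pics/w9.png

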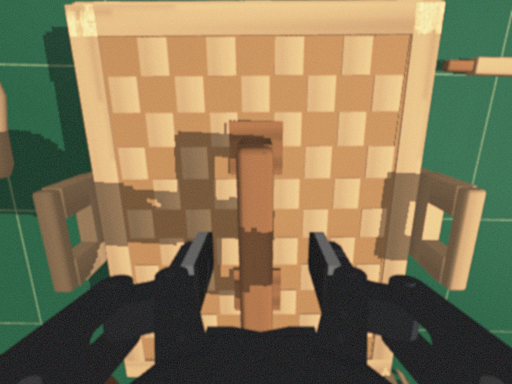

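The bar at (257,240) lies between the pads, about central. I close on it.

>>> arm_command:
  series:
    - [0,[1,-1,1],0]
    - [0,[1,-1,1],0]
    - [0,[1,-1,1],0]
    - [0,[1,-1,1],0]
    - [0,[1,-1,1],0]
  squeeze: 90

```text
t: 10.8
eef_pos: [0.5182, 0.0178, 0.1185]
tool_rot: [0.0, 0.7, 0.714, 0.0]
contact_force: [-1.8, -1.4, 6.1]
gripper_width: 0.168
```

```bash
python3 - <<'E'
from h import *
go([.5185,.0183,.218],91.3); st()
m=camera_model("wrist"); b=cv2.imread("pics/w9.png")
for p in ((70,5),(440,3),(68,293),(35,190),(488,190)): print(p,np.round(plane(m,*p,.078 if p[1]<10 else .111),4))
cv2.imwrite("pics/w10.png",read_camera("wrist"))
E
```

```text
at [0.5182 0.0178 0.1185] a 91.19 -> d [  0.5   0.4 -99.5] roll -0.0019 w 0.168 t 10.8
{'t': 10.8, 'eef_pos': [0.5182, 0.0178, 0.1185], 'tool_rot': [0.0001, 0.6997, 0.7144, 0.0003], 'contact_force': [-1.8028, -1.3716, 6.1424], 'gripper_width': 0.1683} q [-0.44, 0.41, 0.35, 2.06, -0.22, 0.7, 1.64]
(70, 5) [ 0.4014 -0.078   0.078 ]
(440, 3) [0.3966 0.1071 0.078 ]
(68, 293) [ 0.5448 -0.0812  0.111 ]
(35, 190) [ 0.4886 -0.0877  0.111 ]
(488, 190) [0.4841 0.1271 0.111 ]
```

View pics/w10.png

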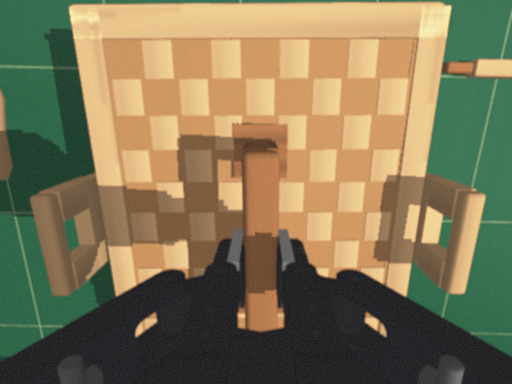

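Gripped (opening 14 mm on the 16 mm bar). Lid's home: TCP (0.5182, 0.0178, 0.1185), angle 91.2°. I lift.

>>> arm_command:
  series:
    - [0,[0,0,-10],0]
    - [0,[0,0,-25],0]
    - [0,[0,0,-45],0]
    - [0,[0,0,-65],0]
    - [0,[0,0,-85],0]
    - [0,[0,0,-95],0]
    - [0,[0,0,-95],0]
  squeeze: 90

```text
t: 11.72
eef_pos: [0.5183, 0.018, 0.2136]
tool_rot: [0.0, 0.7, 0.714, 0.001]
contact_force: [-0.2, 0.9, -2.8]
gripper_width: 0.164
```

```bash
python3 - <<'E'
from h import *
go([.60,.32,.2135],91.2); st()
cv2.imwrite("pics/s11.png",read_camera("side"))
E
```

```text
at [0.5183 0.018  0.2136] a 91.19 -> d [300.2  88.    0.4] roll -0.0001 w 0.164 t 11.72
{'t': 11.725, 'eef_pos': [0.5183, 0.018, 0.2136], 'tool_rot': [0.0004, 0.6997, 0.7144, 0.0007], 'contact_force': [-0.2052, 0.8998, -2.7662], 'gripper_width': 0.1638} q [-0.49, 0.27, 0.4, 1.99, -0.13, 0.91, 1.57]
```

View pics/s11.png

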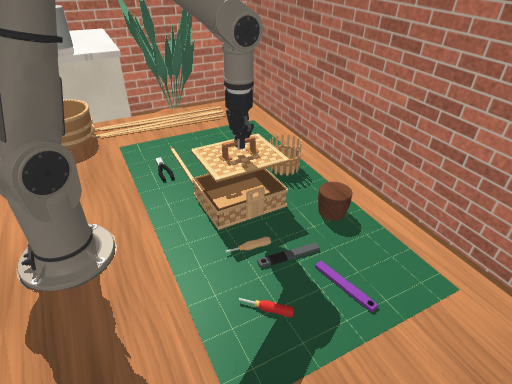

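>>> arm_command:
  series:
    - [0,[50,15,0],0]
    - [0,[100,29,0],0]
    - [0,[150,44,0],0]
    - [0,[200,59,0],0]
    - [0,[250,73,0],0]
    - [0,[300,88,0],0]
    - [0,[300,88,0],0]
    - [0,[300,88,0],0]

```text
t: 12.78
eef_pos: [0.5992, 0.3189, 0.2113]
tool_rot: [0.0, 0.7, 0.714, -0.001]
contact_force: [0.7, -0.7, -1.9]
gripper_width: 0.169
```

```bash
python3 - <<'E'
from h import *
go([.60,.32,.065],91.2)
cv2.imwrite("pics/t12.png",read_camera("top"))
E
```

```text
at [0.5992 0.3189 0.2113] a 91.19 -> d [  1.4   1.1 146.3] roll -0.0001 w 0.169 t 12.78
```

View pics/t12.png

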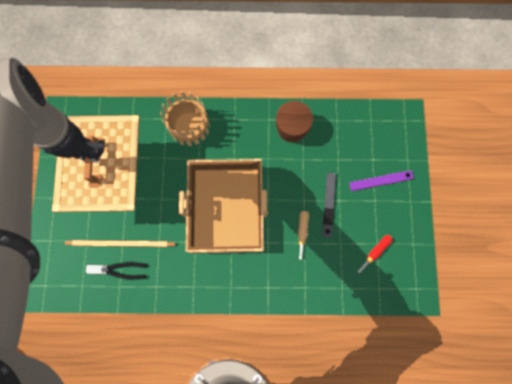

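The top view shows the lid above free bench between the stick and the round basket, which is clear to the right. I lower it.

>>> arm_command:
  series:
    - [0,[1,1,40],0]
    - [0,[1,1,80],0]
    - [0,[1,1,120],0]
    - [0,[1,1,140],0]
    - [0,[1,1,150],0]
    - [0,[1,1,155],0]
    - [0,[1,1,155],0]
    - [0,[1,1,155],0]

```text
t: 13.82
eef_pos: [0.6014, 0.3211, 0.059]
tool_rot: [0.0, 0.7, 0.714, 0.001]
contact_force: [0.1, 0.7, -1.9]
gripper_width: 0.172
```

```bash
python3 - <<'E'
from h import *
st()
E
```

```text
{'t': 13.825, 'eef_pos': [0.6014, 0.3211, 0.059], 'tool_rot': [0.0002, 0.6997, 0.7144, 0.0009], 'contact_force': [0.0661, 0.6633, -1.8982], 'gripper_width': 0.1719} q [-0.76, 0.71, 0.26, 1.68, -0.24, 0.78, 1.2]
```

>>> arm_command:
  series:
    - [0,[0,0,2.5],0]
    - [0,[0,0,2.5],0]
    - [0,[0,0,2.5],0]

```text
t: 14.2
eef_pos: [0.6013, 0.3212, 0.0566]
tool_rot: [0.0, 0.7, 0.714, 0.001]
contact_force: [-1.9, -0.6, 5.4]
gripper_width: 0.168
```

>>> arm_command:
  series:
    - [50,[0,0,0],0]
    - [50,[0,0,0],0]
    - [50,[0,0,0],0]
    - [50,[0,0,0],0]

```text
t: 14.7
eef_pos: [0.6007, 0.3207, 0.0552]
tool_rot: [-0.0, 0.7, 0.714, -0.0]
contact_force: [0.1, 0.2, 0.0]
gripper_width: 0.586
```

```bash
python3 - <<'E'
from h import *
st(); go([.53,-.22,.25],91)
E
```

```text
{'t': 14.7, 'eef_pos': [0.6007, 0.3207, 0.0552], 'tool_rot': [-0.0, 0.6997, 0.7144, -0.0001], 'contact_force': [0.0847, 0.2247, 0.0406], 'gripper_width': 0.586} q [-0.76, 0.71, 0.26, 1.68, -0.24, 0.78, 1.2]
at [0.6007 0.3207 0.0552] a 91.19 -> d [-539.1  -81.9 -194.7] roll 0.0033 w 0.586 t 14.7
```

>>> arm_command:
  series:
    - [50,[0,0,-60],0]
    - [50,[0,0,-120],0]
    - [50,[-60,0,-180],0]
    - [50,[-120,-5,-204],0]
    - [50,[-180,-10,-204],0]
    - [50,[-240,-15,-204],0]
    - [50,[-300,-20,-204],0]
    - [50,[-360,-20,-204],0]

```text
t: 15.7
eef_pos: [0.5877, -0.0297, 0.2597]
tool_rot: [0.0, 0.7, 0.714, 0.0]
contact_force: [0.9, 0.7, 0.1]
gripper_width: 0.584
```

>>> arm_command:
  series:
    - [50,[-60,0,0],0]
    - [50,[-120,0,0],0]
    - [50,[-180,0,0],0]
    - [50,[-200,0,0],0]
    - [50,[-200,0,0],0]

```text
t: 16.32
eef_pos: [0.5918, -0.2291, 0.2592]
tool_rot: [-0.0, 0.701, 0.713, -0.0]
contact_force: [-0.2, 1.5, 0.6]
gripper_width: 0.586
```

```bash
python3 - <<'E'
from h import *
st()
cv2.imwrite("pics/w13.png",read_camera("wrist"))
E
```

```text
{'t': 16.325, 'eef_pos': [0.5918, -0.2291, 0.2592], 'tool_rot': [-0.0, 0.7007, 0.7134, -0.0002], 'contact_force': [-0.2346, 1.529, 0.6214], 'gripper_width': 0.586} q [-0.08, 0.43, 0.47, 1.67, -0.21, 1.09, 2.05]
```

View pics/w13.png

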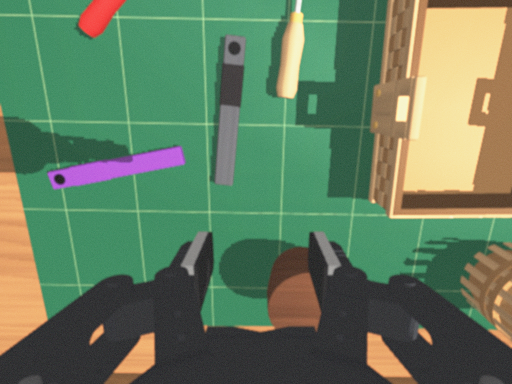

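The wrist view shows the iron from (234,38) to (223,184), with the awl at (291,50).

```bash
cat >> h.py <<'E'
def iron(b,m):
    hsv=cv2.cvtColor(b,cv2.COLOR_BGR2HSV)
    mk=((hsv[...,1]<60)&(hsv[...,2]<140)).astype(np.uint8)*255
    mk[230:]=0; mk=cv2.morphologyEx(mk,cv2.MORPH_CLOSE,np.ones((5,5)))
    cs=cv2.findContours(mk,cv2.RETR_EXTERNAL,cv2.CHAIN_APPROX_NONE)[0]
    for c in cs:
        if cv2.contourArea(c)>400:
            pts=np.array([plane(m,*p[0],.012)[:2] for p in c],np.float32)
            r=cv2.minAreaRect(pts); bx=cv2.boxPoints(r)
            e=bx[1]-bx[0];f=bx[2]-bx[1]; l=e if np.linalg.norm(e)>np.linalg.norm(f) else f
            print("iron?",cv2.boundingRect(c),np.round(r[0],4),np.round(r[1],4),"axis deg",round(float(np.degrees(np.arctan2(l[1],l[0]))),1))
def awl(b,m,rect=None):
    hsv=cv2.cvtColor(b,cv2.COLOR_BGR2HSV)
    mk=((hsv[...,0]>8)&(hsv[...,0]<28)&(hsv[...,1]>50)&(hsv[...,2]>120)).astype(np.uint8)*255
    mk=cv2.morphologyEx(mk,cv2.MORPH_OPEN,np.ones((3,3)))
    for c in cv2.findContours(mk,cv2.RETR_EXTERNAL,cv2.CHAIN_APPROX_NONE)[0]:
        if cv2.contourArea(c)>300:
            pts=np.array([plane(m,*p[0],.012)[:2] for p in c],np.float32)
            r=cv2.minAreaRect(pts); bx=cv2.boxPoints(r)
            e=bx[1]-bx[0];f=bx[2]-bx[1]; l=e if np.linalg.norm(e)>np.linalg.norm(f) else f
            if max(r[1])<.12: print("awl?",cv2.boundingRect(c),np.round(r[0],4),np.round(r[1],4),"axis deg",round(float(np.degrees(np.arctan2(l[1],l[0]))),1))
E
python3 - <<'E'
from h import *
b=cv2.imread("pics/w13.png");m=camera_model("wrist")
iron(b,m);awl(b,m)
E
```

```text
iron? (214, 35, 32, 151) [ 0.5307 -0.2651] [0.0252 0.1786] axis deg -5.3
awl? (277, 12, 26, 86) [ 0.4626 -0.1919] [0.0251 0.0922] axis deg -4.6
```

```bash
python3 - <<'E'
from h import *
go([.5307,-.2651,.0175],84.7)
E
```

```text
at [ 0.5924 -0.2267  0.259 ] a 91.2 -> d [-37.3 -62.5 241.5] roll 0.1135 w 0.589 t 16.38
```

>>> arm_command:
  series:
    - [50,[-37.3,-62.5,40],0.114]
    - [50,[-37.3,-62.5,90],0.114]
    - [50,[-37.3,-62.5,140],0.114]
    - [50,[-37.3,-62.5,185],0.114]
    - [50,[-37.3,-62.5,200],0.114]
    - [50,[-37.3,-62.5,200],0.114]
    - [50,[-37.3,-62.5,200],0.114]

```text
t: 17.25
eef_pos: [0.5321, -0.2664, 0.0611]
tool_rot: [0.001, 0.739, 0.674, 0.001]
contact_force: [0.4, -0.8, -0.2]
gripper_width: 0.584
```

```bash
python3 - <<'E'
from h import *
go([.5307,-.2651,.0175],84.7)
b=read_camera("wrist"); cv2.imwrite("pics/w14.png",b)
E
```

```text
at [ 0.5321 -0.2664  0.0611] a 84.7 -> d [ 1.2 -1.6 43.6] roll -0.0 w 0.584 t 17.25
```

View pics/w14.png

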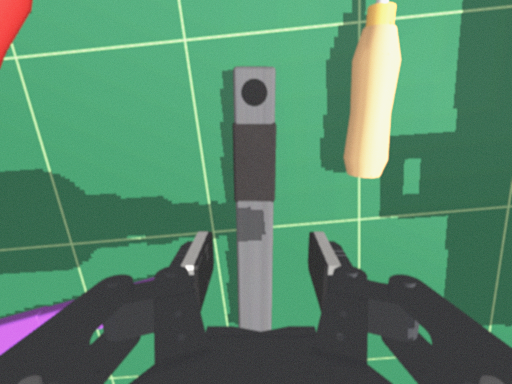

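The iron lies straight between the pads (x ≈ 255 px). I go down and grip it.

>>> arm_command:
  series:
    - [50,[1,-1.5,20],0]
    - [50,[1,-1.5,38],0]
    - [50,[1,-1.5,43.5],0]
    - [50,[1,-1.5,43.5],0]
    - [0,[1,-1.5,43.5],0]
    - [0,[1,-1.5,43.5],0]
    - [0,[1,-1.5,43.5],0]
    - [0,[1,-1.5,43.5],0]
  squeeze: 100

```text
t: 18.3
eef_pos: [0.5301, -0.2663, 0.0175]
tool_rot: [0.001, 0.739, 0.673, 0.001]
contact_force: [-2.0, 1.1, 9.0]
gripper_width: 0.247
```

>>> arm_command:
  series:
    - [0,[0,0,-5],0]
    - [0,[0,0,-20],0]
    - [0,[0,0,-60],0]
    - [0,[0,0,-110],0]
    - [0,[0,0,-150],0]
    - [0,[0,0,-150],0]

```text
t: 19.05
eef_pos: [0.5309, -0.2663, 0.1697]
tool_rot: [0.003, 0.739, 0.673, 0.002]
contact_force: [0.6, -0.3, -4.6]
gripper_width: 0.25
```

```bash
python3 - <<'E'
from h import *
st(); go([.520,-.015,.16],91.5)
b=read_camera("wrist"); cv2.imwrite("pics/w15.png",b)
E
```

```text
{'t': 19.05, 'eef_pos': [0.5309, -0.2663, 0.1697], 'tool_rot': [0.003, 0.7394, 0.6733, 0.0018], 'contact_force': [0.6005, -0.276, -4.5965], 'gripper_width': 0.2499} q [-0.01, 0.46, 0.49, 1.86, -0.28, 0.88, 2.09]
at [ 0.5309 -0.2663  0.1697] a 84.64 -> d [249.2 -34.4   9.1] roll -0.1197 w 0.25 t 19.05
```

View pics/w15.png

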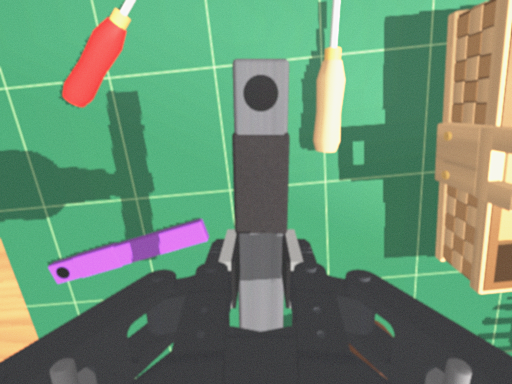

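The iron is held (4.6 N extra weight, no tilt). I carry it over the basket.

```bash
python3 - <<'E'
from h import *
go([.518,-.0115,.17],91.5)
E
```

```text
at [ 0.5297 -0.2653  0.1673] a 84.67 -> d [251.6 -35.2  -2.8] roll -0.1193 w 0.245 t 19.1
```

>>> arm_command:
  series:
    - [0,[50,-7,-3],-0.03]
    - [0,[100,-14,-3],-0.06]
    - [0,[150,-21,-3],-0.09]
    - [0,[200,-28,-3],-0.119]
    - [0,[240,-33,-3],-0.119]
    - [0,[251,-35,-3],-0.119]
    - [0,[251,-35,-3],-0.119]
    - [0,[251,-35,-3],-0.119]

```text
t: 20.1
eef_pos: [0.5172, -0.0138, 0.1683]
tool_rot: [-0.0, 0.699, 0.715, -0.001]
contact_force: [0.4, -0.2, -2.6]
gripper_width: 0.249
```

```bash
python3 - <<'E'
from h import *
st(); go([.518,-.0115,.027],91.5)
b=read_camera("wrist"); cv2.imwrite("pics/w16.png",b)
E
```

```text
{'t': 20.1, 'eef_pos': [0.5172, -0.0138, 0.1683], 'tool_rot': [-0.0, 0.6987, 0.7154, -0.0007], 'contact_force': [0.4419, -0.2063, -2.6364], 'gripper_width': 0.2494} q [-0.45, 0.34, 0.43, 2.03, -0.19, 0.81, 1.69]
at [ 0.5172 -0.0138  0.1683] a 91.35 -> d [  2.4   1.  141.3] roll -0.0027 w 0.249 t 20.1
```

View pics/w16.png

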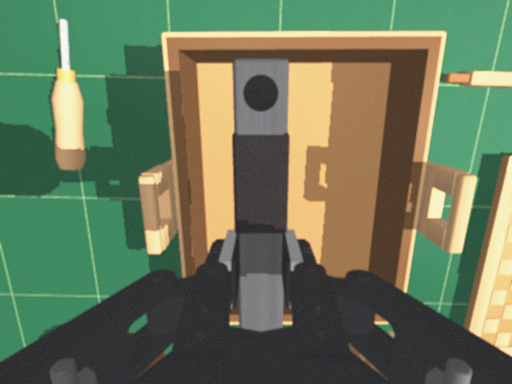

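```bash
python3 - <<'E'
from h import *
m=camera_model("wrist")
for n,p,z in (("inner near L",(176,50),.07),("inner near R",(436,50),.07),("outer L",(164,35),.07),("outer R",(444,33),.07),("iron end",(261,60),.163),("eyeL",(472,175),.111),("eyeR",(145,178),.111)): print(n,np.round(plane(m,*p,z),4))
E
```

```text
inner near L [ 0.41   -0.0739  0.07  ]
inner near R [0.4057 0.1088 0.07  ]
outer L [ 0.4006 -0.0816  0.07  ]
outer R [0.3948 0.1123 0.07  ]
iron end [ 0.4292 -0.0138  0.163 ]
eyeL [0.4861 0.1234 0.111 ]
eyeR [ 0.493 -0.087  0.111]
```

The view shows the inner rim edges at (176,50) and (436,50), so basket centre ≈ (0.518, 0.018), yaw ≈ 1.5°. The iron fits with margin, so I lower it.

>>> arm_command:
  series:
    - [0,[2,1,40],0]
    - [0,[2,1,80],0]
    - [0,[2,1,110],0]
    - [0,[2,1,130],0]
    - [0,[2,1,138],0]
    - [0,[2,1,141],0]
    - [0,[2,1,141],0]
    - [0,[2,1,141],0]

```text
t: 21.15
eef_pos: [0.5192, -0.0101, 0.0286]
tool_rot: [0.0, 0.698, 0.716, 0.001]
contact_force: [-0.2, 0.3, -4.1]
gripper_width: 0.245
```

```bash
python3 - <<'E'
from h import *
st()
E
```

```text
{'t': 21.15, 'eef_pos': [0.5192, -0.0101, 0.0286], 'tool_rot': [0.0004, 0.698, 0.7161, 0.0006], 'contact_force': [-0.2262, 0.2916, -4.133], 'gripper_width': 0.2454} q [-0.34, 0.57, 0.31, 2.09, -0.33, 0.52, 1.81]
```

>>> arm_command:
  series:
    - [0,[0,0,2.5],0]
    - [0,[0,0,2.5],0]
    - [0,[0,0,2.5],0]
    - [42,[0,0,2.5],0]
    - [42,[0,0,2.5],0]
    - [42,[0,0,2.5],0]

```text
t: 21.9
eef_pos: [0.5187, -0.0101, 0.0254]
tool_rot: [0.0, 0.698, 0.716, 0.0]
contact_force: [1.2, 0.0, 0.3]
gripper_width: 0.493
```

>>> arm_command:
  series:
    - [42,[0,0,-30],0]
    - [42,[0,0,-90],0]
    - [50,[0,0,-150],0]
    - [50,[0,0,-200],0]
    - [50,[-50,0,-225],0]
    - [50,[-110,0,-225],0]
    - [50,[-140,0,-225],0]
    - [50,[-140,0,-225],0]

```text
t: 22.9
eef_pos: [0.5215, -0.1531, 0.2505]
tool_rot: [0.0, 0.7, 0.714, -0.0]
contact_force: [-0.0, 0.7, -0.8]
gripper_width: 0.582
```

```bash
python3 - <<'E'
from h import *
st()
b=read_camera("wrist"); cv2.imwrite("pics/w17.png",b); m=camera_model("wrist"); awl(b,m)
E
```

```text
{'t': 22.9, 'eef_pos': [0.5215, -0.1531, 0.2505], 'tool_rot': [0.0004, 0.6999, 0.7143, -0.0003], 'contact_force': [-0.0298, 0.6623, -0.8389], 'gripper_width': 0.582} q [-0.28, 0.28, 0.55, 1.9, -0.17, 1.01, 1.93]
awl? (374, 368, 44, 16) [0.8535 0.0738] [0.0302 0.0721] axis deg -88.7
awl? (104, 364, 48, 20) [ 0.8595 -0.3516] [0.038  0.0791] axis deg -88.7
awl? (214, 77, 15, 79) [ 0.463  -0.1982] [0.0125 0.0922] axis deg -5.1
```

View pics/w17.png

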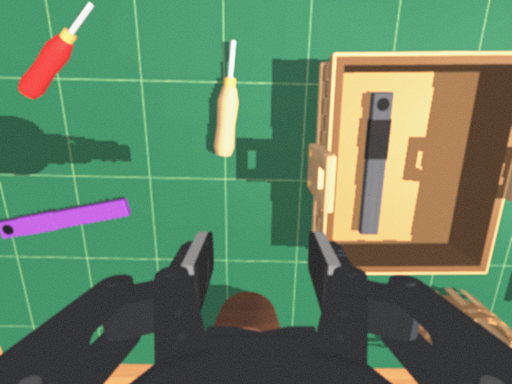

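The iron is in the basket at (376,165). The awl's handle runs from the butt (224,156) to the ferrule (230,80).

```bash
python3 - <<'E'
from h import *
b=cv2.imread("pics/w17.png"); m=camera_model("wrist"); hsv=cv2.cvtColor(b,cv2.COLOR_BGR2HSV)
mk=((hsv[...,0]<32)&(hsv[...,2]>90)&(hsv[...,1]>40)).astype(np.uint8)*255; mk[:,:195]=0;mk[:,255:]=0;mk[165:]=0;mk[:75]=0
for r in range(80,160,8):
    x=np.where(mk[r])[0]; 
    if len(x): print(r,x.min(),x.max(), np.round(plane(m,(x.min()+x.max())/2,r,.012)[:2],4))
go([.463,-.197,.02],85)
E
```

```text
80 223 236 [ 0.4207 -0.1874]
88 221 236 [ 0.4295 -0.1886]
96 218 237 [ 0.4385 -0.1899]
104 217 238 [ 0.4476 -0.19  ]
112 217 237 [ 0.4569 -0.1906]
120 217 235 [ 0.4662 -0.1919]
128 216 234 [ 0.4758 -0.1932]
136 215 234 [ 0.4854 -0.1939]
144 214 234 [ 0.4952 -0.1947]
152 215 232 [ 0.5052 -0.1954]
at [ 0.5219 -0.1509  0.2503] a 91.34 -> d [-44.8 -59.9 230.3] roll 0.1106 w 0.584 t 22.95
```

>>> arm_command:
  series:
    - [50,[-40.5,-55,40],0.116]
    - [50,[-40.5,-55,90],0.116]
    - [50,[-40.5,-55,140],0.116]
    - [50,[-40.5,-55,180],0.116]
    - [50,[-40.5,-55,190],0.116]
    - [50,[-40.5,-55,190],0.116]

```text
t: 23.7
eef_pos: [0.4687, -0.1912, 0.0605]
tool_rot: [-0.0, 0.738, 0.675, 0.0]
contact_force: [0.1, 0.2, 1.2]
gripper_width: 0.587
```

```bash
python3 - <<'E'
from h import *
go([.466,-.192,.02],84.6)
b=read_camera("wrist"); cv2.imwrite("pics/w18.png",b)
E
```

```text
at [ 0.4687 -0.1912  0.0605] a 84.89 -> d [-1.  -2.6 40.5] roll 0.0051 w 0.587 t 23.7
```

View pics/w18.png

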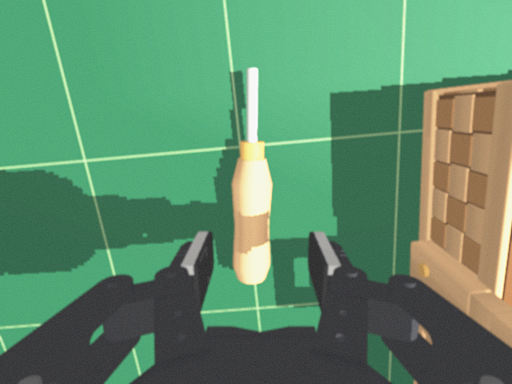

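```bash
python3 - <<'E'
from h import *
m=camera_model("wrist"); print(proj(m,[.466,-.192,.012]),proj(m,[.4687,-.1912,.012]))
for p in ((252,283),(252,158),(252,215),(252,142)): print(p,np.round(plane(m,*p,.012),4))
E
```

```text
(np.float64(256.08318478597954), np.float64(216.03855184920891)) (np.float64(257.71441700062894), np.float64(219.8670683366567))
(252, 283) [ 0.5145 -0.1993  0.012 ]
(252, 158) [ 0.4286 -0.191   0.012 ]
(252, 215) [ 0.4651 -0.1945  0.012 ]
(252, 142) [ 0.4191 -0.1901  0.012 ]
```

The handle's middle is between the pads, 3 mm off centre. I correct that, go down and grip.

>>> arm_command:
  series:
    - [50,[-3,-1,20],0]
    - [50,[-3,-1,36],0]
    - [50,[-3,-1,40],0]
    - [50,[-3,-1,40],0]
    - [0,[-3,-1,40],0]
    - [0,[-3,-1,40],0]
    - [0,[-3,-1,40],0]
    - [0,[-3,-1,40],0]
  squeeze: 80

```text
t: 24.75
eef_pos: [0.4675, -0.195, 0.0211]
tool_rot: [0.0, 0.738, 0.674, 0.0]
contact_force: [-0.8, 1.2, 5.8]
gripper_width: 0.261
```

>>> arm_command:
  series:
    - [0,[0,0,-5],0]
    - [0,[0,0,-30],0]
    - [0,[0,0,-80],0]
    - [0,[0,0,-130],0]
    - [0,[0,0,-150],0]
    - [0,[0,0,-150],0]

```text
t: 25.5
eef_pos: [0.468, -0.1949, 0.1718]
tool_rot: [0.001, 0.738, 0.675, 0.001]
contact_force: [-0.5, 0.2, -0.2]
gripper_width: 0.262
```

```bash
python3 - <<'E'
from h import *
st(); go([.510,.062,.17],91.5)
b=read_camera("wrist"); cv2.imwrite("pics/w19.png",b)
E
```

```text
{'t': 25.5, 'eef_pos': [0.468, -0.1949, 0.1718], 'tool_rot': [0.0013, 0.7382, 0.6746, 0.0013], 'contact_force': [-0.4908, 0.1625, -0.2242], 'gripper_width': 0.2621} q [-0.21, 0.33, 0.58, 2.06, -0.25, 0.81, 2.0]
at [ 0.468  -0.1949  0.1718] a 84.84 -> d [259.7  18.7   2. ] roll -0.1162 w 0.262 t 25.5
```

View pics/w19.png

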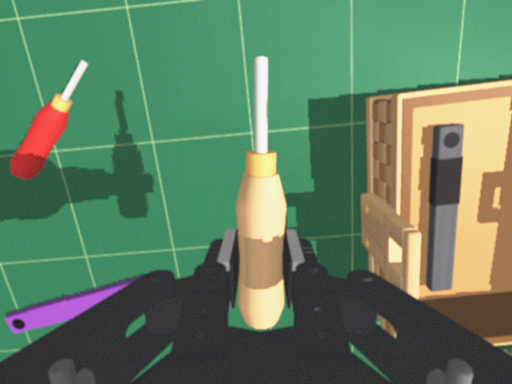

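```bash
python3 - <<'E'
from h import *
go([.54,.058,.175],91.5)
E
```

```text
at [ 0.4672 -0.1946  0.1705] a 84.85 -> d [258.1  49.9  -4.3] roll -0.1161 w 0.259 t 25.55
```

>>> arm_command:
  series:
    - [0,[50,10,-5],-0.03]
    - [0,[100,20,-5],-0.06]
    - [0,[150,30,-5],-0.09]
    - [0,[200,39,-5],-0.116]
    - [0,[245,47,-5],-0.116]
    - [0,[258,50,-5],-0.116]
    - [0,[258,50,-5],-0.116]
    - [0,[258,50,-5],-0.116]

```text
t: 26.55
eef_pos: [0.5394, 0.0555, 0.1747]
tool_rot: [-0.0, 0.699, 0.715, -0.001]
contact_force: [0.5, -0.1, 0.7]
gripper_width: 0.262
```

```bash
python3 - <<'E'
from h import *
st(); go([.54,.058,.0295],91.5)
b=read_camera("wrist"); cv2.imwrite("pics/w20.png",b)
E
```

```text
{'t': 26.55, 'eef_pos': [0.5394, 0.0555, 0.1747], 'tool_rot': [-0.0001, 0.6989, 0.7152, -0.0009], 'contact_force': [0.5001, -0.1114, 0.685], 'gripper_width': 0.2618} q [-0.6, 0.37, 0.48, 1.97, -0.22, 0.85, 1.59]
at [0.5394 0.0555 0.1747] a 91.32 -> d [  2.6   0.9 145.2] roll -0.0031 w 0.262 t 26.55
```

View pics/w20.png

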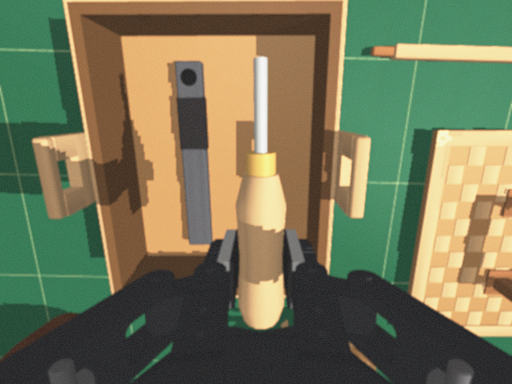

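Everything is clear. I lower the awl into the basket and release it.

>>> arm_command:
  series:
    - [0,[2,1,40],0]
    - [0,[2,1,80],0]
    - [0,[2,1,115],0]
    - [0,[2,1,135],0]
    - [0,[2,1,142],0]
    - [0,[2,1,146],0]
    - [0,[2,1,146],0]
    - [0,[2,1,147],0]

```text
t: 27.6
eef_pos: [0.5413, 0.0517, 0.0291]
tool_rot: [0.002, 0.701, 0.713, -0.002]
contact_force: [-3.3, -16.1, 15.5]
gripper_width: 0.259
```

>>> arm_command:
  series:
    - [0,[0,0,0],0]
    - [42,[0,0,0],0]
    - [42,[0,0,0],0]
    - [42,[0,0,0],0]

```text
t: 28.1
eef_pos: [0.541, 0.0495, 0.029]
tool_rot: [0.003, 0.702, 0.713, -0.003]
contact_force: [-0.9, -21.1, 2.8]
gripper_width: 0.49
```

```bash
python3 - <<'E'
from h import *
st()
E
```

```text
{'t': 28.1, 'eef_pos': [0.541, 0.0495, 0.029], 'tool_rot': [0.0031, 0.7016, 0.7126, -0.0026], 'contact_force': [-0.8599, -21.0869, 2.7612], 'gripper_width': 0.4899} q [-0.49, 0.6, 0.36, 2.04, -0.37, 0.56, 1.72]
```

Released, but a −21 N sideways force shows the gripper's side rubbing the left wall or eye. I ease away from it by 8 mm and lift out.

>>> arm_command:
  series:
    - [42,[-7,0,0],0]
    - [42,[-8,0,-2],0]
    - [42,[-8,0,-20],0]
    - [42,[-8,0,-50],0]
    - [42,[-8,0,-100],0]
    - [50,[-8,0,-160],0]
    - [50,[-8,40,-220],0]
    - [50,[-8,60,-220],0]

```text
t: 29.1
eef_pos: [0.6043, 0.0543, 0.2546]
tool_rot: [0.002, 0.697, 0.717, 0.004]
contact_force: [0.0, 0.0, -0.3]
gripper_width: 0.588
```

```bash
python3 - <<'E'
from h import *
st()
b=read_camera("wrist"); cv2.imwrite("pics/w21.png",b)
b=read_camera("top"); cv2.imwrite("pics/t21.png",b)
E
```

```text
{'t': 29.1, 'eef_pos': [0.6043, 0.0543, 0.2546], 'tool_rot': [0.0022, 0.6974, 0.7166, 0.0043], 'contact_force': [0.0441, 0.0387, -0.3378], 'gripper_width': 0.5879} q [-0.59, 0.38, 0.52, 1.75, -0.22, 1.05, 1.61]
```

View pics/w21.png

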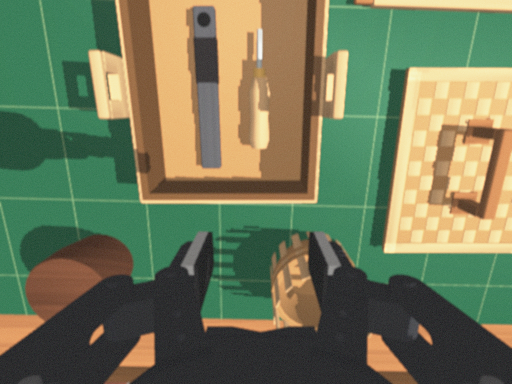

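View pics/t21.png

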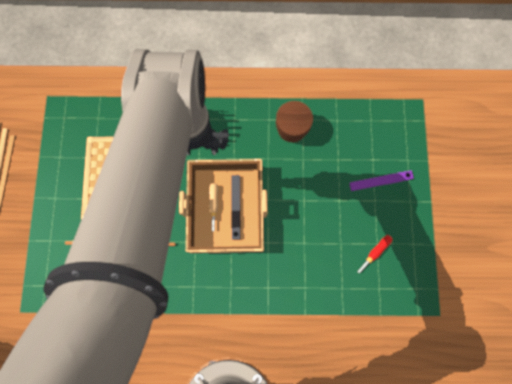

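Both tools lie in the basket, iron at (207,90) and awl at (260,100), and the lid is as left. Next is the lid.

```bash
python3 - <<'E'
from h import *
go([.655,.3212,.22],91.2)
E
```

```text
at [0.6039 0.0544 0.2514] a 91.56 -> d [265.3  58.1  32. ] roll 0.0063 w 0.586 t 29.2
```

>>> arm_command:
  series:
    - [50,[55,12,0],0.006]
    - [50,[110,24,8],0.006]
    - [50,[165,36,16],0.006]
    - [50,[220,48,24],0.006]
    - [50,[265,58,32],0.006]
    - [50,[265,58,32],0.006]
    - [50,[265,58,32],0.006]

```text
t: 30.08
eef_pos: [0.6515, 0.3186, 0.216]
tool_rot: [0.0, 0.7, 0.714, -0.001]
contact_force: [0.5, -0.0, 0.1]
gripper_width: 0.586
```

```bash
python3 - <<'E'
from h import *
b=read_camera("wrist"); cv2.imwrite("pics/w22.png",b);go([.6013,.3212,.0566],91.2)
E
```

```text
at [0.652  0.3177 0.2165] a 91.03 -> d [  4.6 -50.6 160. ] roll -0.0029 w 0.587 t 30.12
```

View pics/w22.png

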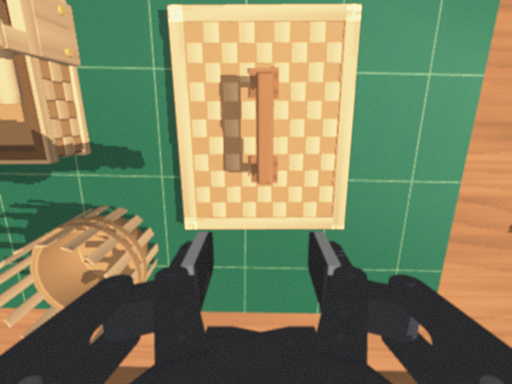

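```bash
python3 - <<'E'
from h import *
m=camera_model("wrist")
a=plane(m,264,69,.064);c=plane(m,266,184,.064);print(a,c,(a+c)/2,np.degrees(np.arctan2(*(c-a)[[1,0]])))
E
```

```text
[0.54868286 0.32079345 0.064     ] [0.65370718 0.32506231 0.064     ] [0.60119502 0.32292788 0.064     ] 2.3275894448163426
```

The bar's centre measures (0.601, 0.323), agreeing with the release pose (0.6013, 0.3212). I go back to that pose and grip.

>>> arm_command:
  series:
    - [50,[4.5,-50.6,40],-0.003]
    - [50,[4.5,-50.6,80],-0.003]
    - [50,[4.5,-50.6,120],-0.003]
    - [50,[4.5,-50.6,145],-0.003]
    - [50,[4.5,-50.6,157],-0.003]
    - [50,[4.5,-50.6,159],-0.003]
    - [50,[4.5,-50.6,159],-0.003]

```text
t: 31.0
eef_pos: [0.6025, 0.3229, 0.0586]
tool_rot: [0.0, 0.699, 0.715, 0.001]
contact_force: [0.6, 0.6, -0.0]
gripper_width: 0.583
```

```bash
python3 - <<'E'
from h import *
st();go([.6013,.3212,.0566],91.2)
E
```

```text
{'t': 31.0, 'eef_pos': [0.6025, 0.3229, 0.0586], 'tool_rot': [0.0003, 0.6993, 0.7149, 0.0008], 'contact_force': [0.6238, 0.6079, -0.0177], 'gripper_width': 0.5833} q [-0.84, 0.73, 0.37, 1.68, -0.35, 0.79, 1.29]
at [0.6025 0.3229 0.0586] a 91.26 -> d [-1.7 -1.3  2. ] roll 0.0011 w 0.583 t 31.0
```

>>> arm_command:
  series:
    - [50,[-1.5,-1,1.5],0]
    - [0,[-1.5,-1,1.5],0]
    - [0,[-1.5,-1,1.5],0]
    - [0,[-1.5,-1,1.5],0]
    - [0,[-1.5,-1,1.5],0]
    - [0,[-1.5,-1,1.5],0]
  squeeze: 100

```text
t: 31.75
eef_pos: [0.6009, 0.3217, 0.0564]
tool_rot: [-0.0, 0.699, 0.715, 0.0]
contact_force: [-2.0, -0.9, 5.8]
gripper_width: 0.167
```

```bash
python3 - <<'E'
from h import *
st()
E
```

```text
{'t': 31.75, 'eef_pos': [0.6009, 0.3217, 0.0564], 'tool_rot': [-0.0, 0.699, 0.7151, 0.0002], 'contact_force': [-2.0489, -0.8676, 5.802], 'gripper_width': 0.1673} q [-0.84, 0.73, 0.37, 1.69, -0.35, 0.79, 1.29]
```

>>> arm_command:
  series:
    - [0,[0,0,-5],0]
    - [0,[0,0,-25],0]
    - [0,[0,0,-65],0]
    - [0,[0,0,-105],0]
    - [0,[0,0,-145],0]
    - [0,[0,0,-160],0]
    - [0,[0,0,-160],0]

```text
t: 32.62
eef_pos: [0.601, 0.3217, 0.2167]
tool_rot: [0.0, 0.699, 0.715, 0.001]
contact_force: [0.3, 0.0, -2.7]
gripper_width: 0.164
```

```bash
python3 - <<'E'
from h import *
st();go([.5182,.0178,.2166],91.2)
b=read_camera("wrist"); cv2.imwrite("pics/w23.png",b)
E
```

```text
{'t': 32.625, 'eef_pos': [0.601, 0.3217, 0.2167], 'tool_rot': [0.0001, 0.699, 0.7151, 0.0009], 'contact_force': [0.3222, 0.0257, -2.7135], 'gripper_width': 0.1642} q [-0.89, 0.55, 0.45, 1.59, -0.26, 1.06, 1.23]
at [0.601  0.3217 0.2167] a 91.3 -> d [-302.   -89.7   -0.4] roll 0.0018 w 0.164 t 32.62
```

View pics/w23.png

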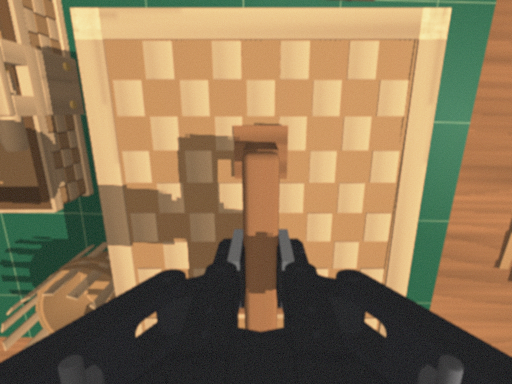

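The view in the grip matches the one taken before lifting, so the lid sits the same in the jaws. I carry it back over the basket.

>>> arm_command:
  series:
    - [0,[-50,-15,0],0]
    - [0,[-100,-30,0],0]
    - [0,[-150,-45,0],0]
    - [0,[-200,-59,0],0]
    - [0,[-250,-74,0],0]
    - [0,[-290,-86,0],0]
    - [0,[-302,-89.7,0],0]
    - [0,[-302,-89.7,0],0]

```text
t: 33.67
eef_pos: [0.5172, 0.0173, 0.2148]
tool_rot: [-0.001, 0.699, 0.715, -0.001]
contact_force: [0.5, -0.2, -2.8]
gripper_width: 0.161
```

>>> arm_command:
  series:
    - [0,[0,0,0],0]
    - [0,[0,0,0],0]

```text
t: 33.92
eef_pos: [0.5182, 0.0191, 0.2155]
tool_rot: [-0.0, 0.698, 0.716, -0.0]
contact_force: [-0.4, 0.7, -3.2]
gripper_width: 0.162
```

```bash
python3 - <<'E'
from h import *
go([.5182,.0178,.1185],91.2)
b=read_camera("wrist"); cv2.imwrite("pics/w24.png",b)
b=read_camera("top"); crop(b,160,145,300,265,5,"t24.png")
E
```

```text
at [0.5182 0.0191 0.2155] a 91.44 -> d [-1.3  0.  97. ] roll 0.0042 w 0.162 t 33.92
```

View pics/w24.png

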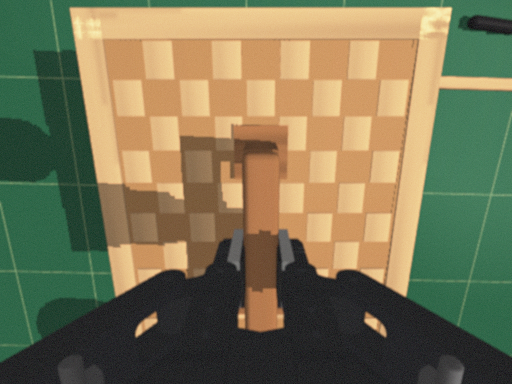

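>>> arm_command:
  series:
    - [0,[-1.3,0,30],0.004]
    - [0,[-1.3,0,55],0.004]
    - [0,[-1.3,0,75],0.004]
    - [0,[-1.3,0,83],0.004]
    - [0,[-1.3,0,83],0.004]
    - [0,[-1.3,0,83],0.004]

```text
t: 34.78
eef_pos: [0.5186, 0.0164, 0.1336]
tool_rot: [0.0, 0.7, 0.714, 0.001]
contact_force: [-0.6, 0.4, -2.0]
gripper_width: 0.164
```

```bash
python3 - <<'E'
from h import *
st();go([.5182,.0178,.1185],91.2)
b=read_camera("wrist"); cv2.imwrite("pics/w25.png",b)
E
```

```text
{'t': 34.775, 'eef_pos': [0.5186, 0.0164, 0.1336], 'tool_rot': [0.0004, 0.7004, 0.7137, 0.0006], 'contact_force': [-0.561, 0.4275, -1.9575], 'gripper_width': 0.1644} q [-0.55, 0.4, 0.5, 2.06, -0.28, 0.74, 1.71]
at [0.5186 0.0164 0.1336] a 91.08 -> d [ 1.4 -0.4 15.1] roll -0.0021 w 0.164 t 34.77
```

View pics/w25.png

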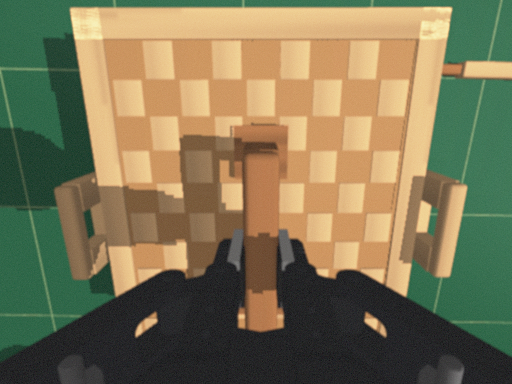

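Lid is between the eyes with gaps on both sides, 15 mm above seat. I lower it the rest of the way.

>>> arm_command:
  series:
    - [0,[1,-0.4,5],-0.002]
    - [0,[1,-0.4,10],-0.002]
    - [0,[1,-0.4,14],-0.002]
    - [0,[1,-0.4,15.5],-0.002]
    - [0,[1,-0.4,15.5],-0.002]

```text
t: 35.45
eef_pos: [0.5174, 0.0174, 0.1183]
tool_rot: [-0.001, 0.7, 0.714, 0.0]
contact_force: [-5.9, -0.1, 14.0]
gripper_width: 0.165
```

```bash
python3 - <<'E'
from h import *
st();go([.5182,.0178,.1185],91.2)
b=read_camera("wrist"); cv2.imwrite("pics/w26.png",b)
b=read_camera("side");crop(b,170,130,310,235,5,"s26.png")
E
```

```text
{'t': 35.45, 'eef_pos': [0.5174, 0.0174, 0.1183], 'tool_rot': [-0.0007, 0.6998, 0.7143, 0.0002], 'contact_force': [-5.8796, -0.1489, 14.0338], 'gripper_width': 0.1647} q [-0.54, 0.43, 0.48, 2.07, -0.3, 0.71, 1.73]
at [0.5174 0.0174 0.1183] a 91.17 -> d [ 0.4  0.8 -0.2] roll -0.0005 w 0.165 t 35.45
```

View pics/s26.png

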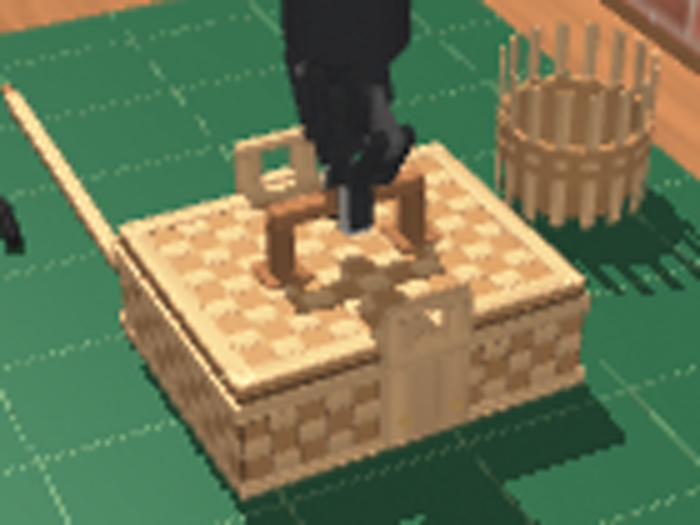

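Seated: TCP height 0.1183, matching the original 0.1185, with an upward reaction of 14 N. Release.

>>> arm_command:
  series:
    - [50,[0,0,0],0]
    - [50,[0,0,0],0]
    - [50,[0,0,0],0]
    - [50,[0,0,-20],0]
    - [50,[0,0,-60],0]
    - [50,[0,0,-110],0]
    - [50,[0,30,-150],0]
    - [50,[0,60,-155],0]

```text
t: 36.55
eef_pos: [0.5799, 0.0187, 0.2759]
tool_rot: [0.001, 0.7, 0.715, 0.003]
contact_force: [-0.1, 0.9, -0.4]
gripper_width: 0.584
```

```bash
python3 - <<'E'
from h import *
st();m=camera_model("wrist")
b=read_camera("wrist"); cv2.imwrite("pics/w27.png",b)
go([.42,.40,.20],0)
E
```

```text
{'t': 36.55, 'eef_pos': [0.5799, 0.0187, 0.2759], 'tool_rot': [0.0015, 0.6996, 0.7145, 0.0028], 'contact_force': [-0.1262, 0.8847, -0.3702], 'gripper_width': 0.5839} q [-0.59, 0.32, 0.57, 1.79, -0.2, 1.08, 1.64]
at [0.5828 0.0194 0.275 ] a 91.27 -> d [ 384.1 -154.9   74. ] roll 1.593 w 0.585 t 36.6
```

View pics/w27.png

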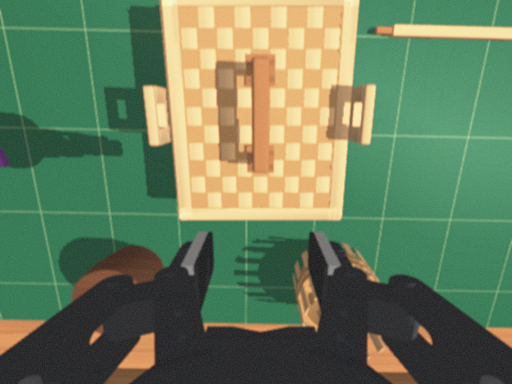

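```bash
python3 - <<'E'
from h import *
go([.4165,.43,.19],0)
E
```

```text
at [0.5828 0.0194 0.275 ] a 91.27 -> d [ 414.2 -157.8   84. ] roll 1.593 w 0.585 t 36.6
```

>>> arm_command:
  series:
    - [45,[414,-158,84],1.593]
    - [45,[414,-158,84],1.593]
    - [45,[414,-158,84],1.593]
    - [45,[414,-158,84],1.593]
    - [45,[414,-158,84],1.593]
    - [45,[414,-158,84],1.593]
    - [45,[414,-158,84],1.593]
    - [45,[414,-158,84],1.593]

```text
t: 37.6
eef_pos: [0.4077, 0.4331, 0.1868]
tool_rot: [0.0, 0.998, 0.064, -0.001]
contact_force: [-0.2, -0.4, -0.1]
gripper_width: 0.53
```

```bash
python3 - <<'E'
from h import *
go([.4165,.43,.19],0)
E
```

```text
at [0.4077 0.4331 0.1868] a 7.3 -> d [ 8.3  4.2 -3.2] roll 0.1275 w 0.53 t 37.6
```

>>> arm_command:
  series:
    - [45,[8.3,4.2,-3],0.128]
    - [45,[8.3,4.2,-3],0.128]
    - [45,[8.3,4.2,-3],0.128]

```text
t: 37.98
eef_pos: [0.4197, 0.4256, 0.1911]
tool_rot: [0.0, 1.0, 0.001, -0.0]
contact_force: [0.2, -0.2, 0.4]
gripper_width: 0.529
```

```bash
python3 - <<'E'
from h import *
st()
b=read_camera("wrist"); cv2.imwrite("pics/w28.png",b)
b=read_camera("top"); cv2.imwrite("pics/t28.png",b)
E
```

```text
{'t': 37.975, 'eef_pos': [0.4197, 0.4256, 0.1911], 'tool_rot': [0.0002, 1.0, 0.0006, -0.0002], 'contact_force': [0.2287, -0.2458, 0.3559], 'gripper_width': 0.5293} q [-1.45, 0.5, 0.75, 1.84, -0.42, 0.96, -0.51]
```

View pics/w28.png

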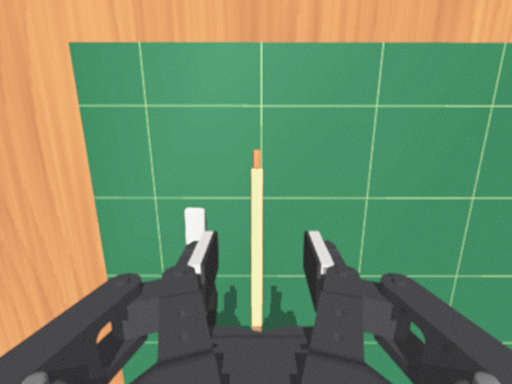

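View pics/t28.png

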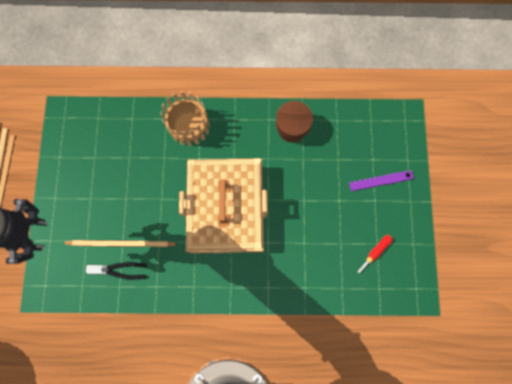

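The top view shows lid seated between the eyes and the stick from (66,243) to (176,244); the wrist view shows its outer end at (257,151).

```bash
python3 - <<'E'
from h import *
m=camera_model("wrist");t=camera_model("top")
for n,p,z in (("tip",(257.5,151),.009),("taper",(257,168),.012),("low",(257,326),.012)): print(n,np.round(plane(m,*p,z),4))
for p in ((66,242.5),(176,244)): print("top",np.round(plane(t,*p,.01),4))
go([.4170,.430,.0185],0)
E
```

```text
tip [0.418  0.4558 0.009 ]
taper [0.4175 0.4382 0.012 ]
low [0.417  0.2371 0.012 ]
top [0.414  0.4513 0.01  ]
top [0.4122 0.1512 0.01  ]
at [0.4197 0.4257 0.1913] a 0.03 -> d [ -2.6  -4.3 172.8] roll 0.0005 w 0.528 t 38.08
```

>>> arm_command:
  series:
    - [30,[-2.3,-8.3,60],0]
    - [30,[-2.3,-8.3,115],0]
    - [30,[-2.3,-8.3,150],0]
    - [30,[-2.3,-8.3,168],0]
    - [30,[-2.3,-8.3,172],0]
    - [30,[-2.3,-8.3,172],0]
    - [30,[-2.3,-8.3,172],0]

```text
t: 38.95
eef_pos: [0.4182, 0.4351, 0.0207]
tool_rot: [-0.001, 1.0, -0.0, 0.001]
contact_force: [0.1, -0.3, -0.3]
gripper_width: 0.348
```

```bash
python3 - <<'E'
from h import *
st();go([.4173,.434,.0185],0)
b=read_camera("wrist"); cv2.imwrite("pics/w29.png",b)
E
```

```text
{'t': 38.95, 'eef_pos': [0.4182, 0.4351, 0.0207], 'tool_rot': [-0.001, 1.0, -0.0001, 0.0007], 'contact_force': [0.1242, -0.3182, -0.3116], 'gripper_width': 0.3482} q [-1.32, 0.74, 0.56, 1.91, -0.61, 0.67, -0.38]
at [0.4182 0.4351 0.0207] a -0.01 -> d [-0.9  1.1  2.2] roll -0.0002 w 0.348 t 38.95
```

View pics/w29.png

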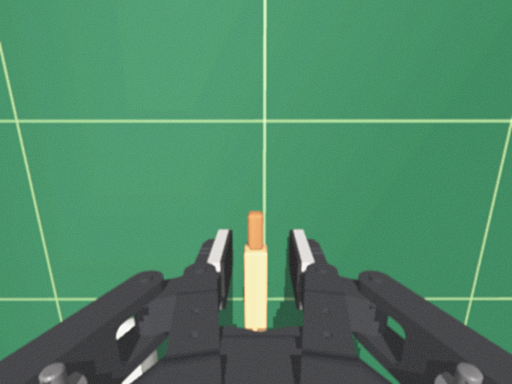

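The stick lies between the pads with its taper at the front. I grip and lift.

>>> arm_command:
  series:
    - [30,[-1,0.5,1.5],0]
    - [0,[-1,0.5,1.5],0]
    - [0,[-1,0.5,1.5],0]
    - [0,[-1,0.5,1.5],0]
    - [0,[-1,0.5,1.5],0]
  squeeze: 100

```text
t: 39.62
eef_pos: [0.4164, 0.434, 0.0183]
tool_rot: [-0.0, 1.0, -0.0, -0.0]
contact_force: [-1.8, -0.2, 5.2]
gripper_width: 0.093
```

>>> arm_command:
  series:
    - [0,[0,0,-15],0]
    - [0,[0,0,-50],0]
    - [0,[0,0,-86],0]
    - [0,[0,0,-86],0]
    - [0,[0,0,-86],0]
    - [0,[0,0,-86],0]

```text
t: 40.38
eef_pos: [0.4158, 0.4334, 0.1029]
tool_rot: [0.001, 1.0, -0.0, -0.001]
contact_force: [0.5, 0.3, -1.1]
gripper_width: 0.099
```

```bash
python3 - <<'E'
from h import *
st();go([.5063,.434,.1045],1.5)
b=read_camera("wrist"); cv2.imwrite("pics/w30.png",b)
b=read_camera("top"); crop(b,20,170,280,290,3,"t30.png")
b=read_camera("side"); crop(b,130,100,330,240,4,"s30.png")
E
```

```text
{'t': 40.375, 'eef_pos': [0.4158, 0.4334, 0.1029], 'tool_rot': [0.0007, 1.0, -0.0001, -0.0006], 'contact_force': [0.4621, 0.2884, -1.0813], 'gripper_width': 0.0987} q [-1.39, 0.62, 0.67, 1.89, -0.52, 0.81, -0.45]
at [0.4158 0.4334 0.1029] a -0.02 -> d [90.5 -0.6 -1.7] roll -0.0265 w 0.099 t 40.38
```

View pics/t30.png

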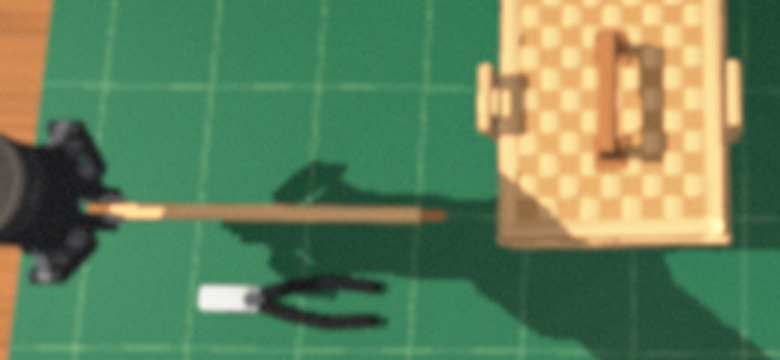

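View pics/s30.png

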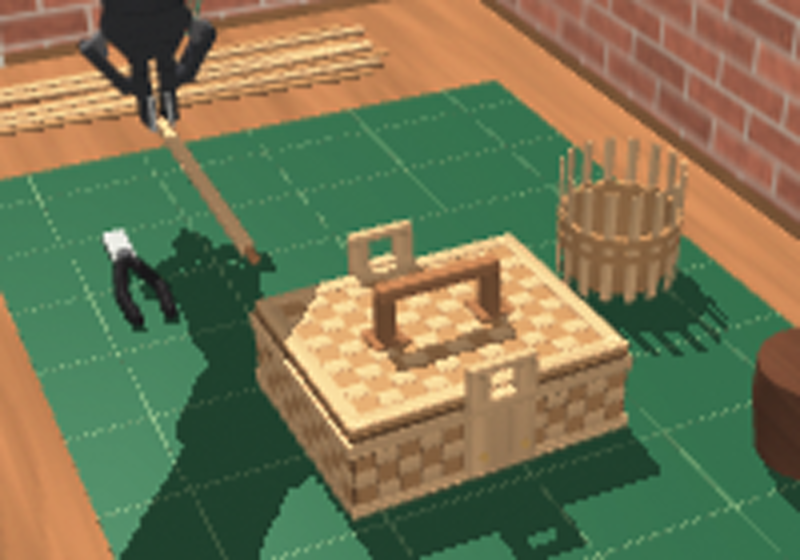

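```bash
python3 - <<'E'
from h import *
t=camera_model("top");s=camera_model("side")
print(tri(t,(168.3,241.7),s,(194,164.5)))
print("eyeL centre by top/side:",tri(t,(20+497/3,170+97/3),s,(130+382/4,100+250/4)))
# predicted distal end if level
X=[.4160,.4334+.022-.300,.0905]; print("pred px",proj(t,X),proj(s,X))
E
```

```text
(array([0.41461615, 0.15329356, 0.08950134]), np.float64(0.005057995452366711))
eyeL centre by top/side: (array([0.51336366, 0.11385269, 0.09289266]), np.float64(0.0008176256610825034))
pred px (np.float64(167.7360800833424), np.float64(240.1500613960851)) (np.float64(193.38722093001064), np.float64(163.92009906434419))
```

The stick's free end measures (0.415, 0.153, 0.0895), against (0.416, 0.155, 0.0905) expected, so it is level. I move it in front of the left eye.

>>> arm_command:
  series:
    - [0,[30,-4,-1.7],-0.0265]
    - [0,[60,-4,-1.7],-0.0265]
    - [0,[90,-4,-1.7],-0.0265]
    - [0,[90,-4,-1.7],-0.0265]
    - [0,[90,-4,-1.7],-0.0265]
    - [0,[90,-4,-1.7],-0.0265]

```text
t: 41.28
eef_pos: [0.5051, 0.4383, 0.1052]
tool_rot: [0.0, 1.0, 0.014, -0.001]
contact_force: [-1.2, 0.5, -0.3]
gripper_width: 0.094
```

```bash
python3 - <<'E'
from h import *
st();go([.5063,.434,.1045],1.5)
b=read_camera("top"); cv2.imwrite("pics/tt31.png",b);crop(b,40,150,280,270,3,"t31.png")
b=read_camera("side"); cv2.imwrite("pics/ss31.png",b);crop(b,180,125,280,205,8,"s31.png")
E
```

```text
{'t': 41.275, 'eef_pos': [0.5051, 0.4383, 0.1052], 'tool_rot': [0.0001, 0.9999, 0.0137, -0.0006], 'contact_force': [-1.1959, 0.5187, -0.3044], 'gripper_width': 0.0937} q [-1.24, 0.71, 0.64, 1.71, -0.53, 0.9, -0.35]
at [0.5051 0.4383 0.1052] a 1.56 -> d [1.1 4.3 0.7] roll 0.0011 w 0.094 t 41.27
```

View pics/t31.png

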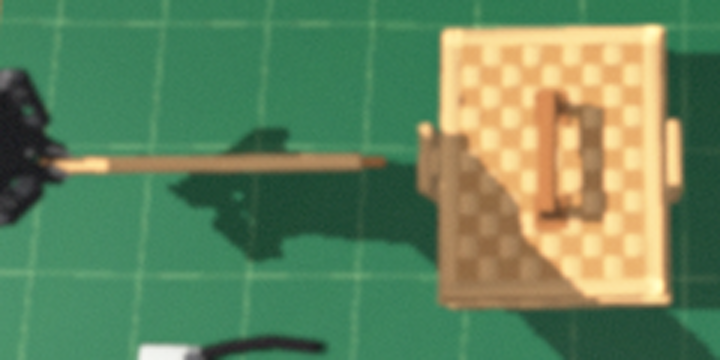

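View pics/s31.png

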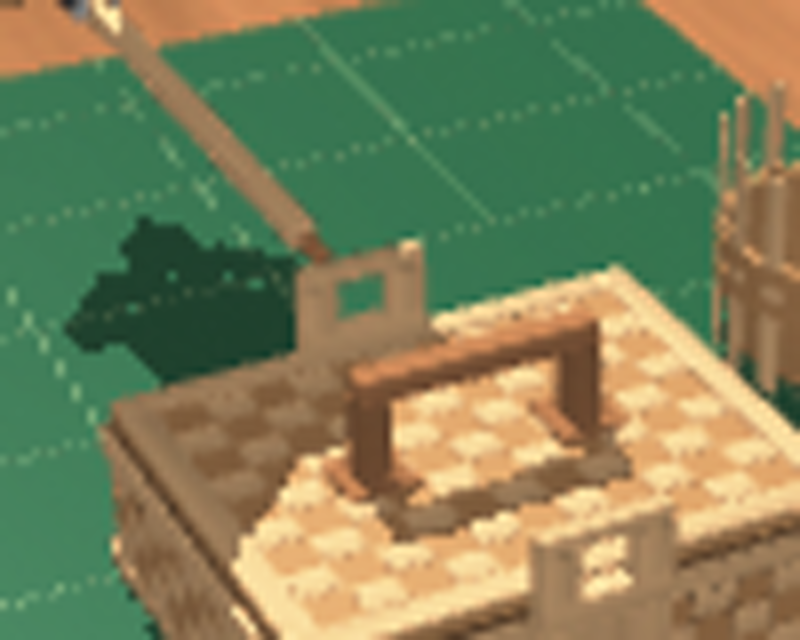

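```bash
python3 - <<'E'
from h import *
t=camera_model("top");s=camera_model("side")
pe=(40+385/3,150+162/3); se=(180+322/8,125+255/8)
print("stick end",tri(t,pe,s,se), plane(t,*pe,.091))
print("eye L top-plane",plane(t,40+428/3,150+160/3,.111))
print("eye opening side at y .123:")
c,d=ray(s,180+361/8,125+297/8); k=(.123-c[1])/d[1]; print(c+d*k)
c,d=ray(s,*se); k=(.160-c[1])/d[1]; print("end at y .16",c+d*k)
print("pred eye opening side px",proj(s,[.5143,.123,.092]),"seen",180+361/8,125+297/8)
print("pred eye top px",proj(t,[.5143,.123,.111]),"seen",(40+428/3,150+160/3))
X=[.5051+.2779*np.sin(np.radians(1.5)),.4383+.022-.3,.0925]; print("pred stick end",X,proj(t,X),proj(s,X),"seen",pe,se)
E
```

```text
stick end (array([0.51080234, 0.15778114, 0.09187325]), np.float64(0.004874631895251324)) [0.50861661 0.1587141  0.091     ]
eye L top-plane [0.50711547 0.11792795 0.111     ]
eye opening side at y .123:
[0.51629021 0.123      0.08871628]
end at y .16 [0.51428861 0.16       0.09022624]
pred eye opening side px (np.float64(224.54796154817268), np.float64(161.41677024422995)) seen 225.125 162.125
pred eye top px (np.float64(180.78902178401378), np.float64(200.51605413129334)) seen (182.66666666666666, 203.33333333333334)
pred stick end [np.float64(0.5123745739347579), 0.16030000000000005, 0.0925] (np.float64(167.6608930667986), np.float64(202.45392351653814)) (np.float64(219.67256897706739), np.float64(156.3812618111595)) seen (168.33333333333334, 204.0) (220.25, 156.875)
```

Predicted and seen positions of both the stick end and the eye opening differ by the same 0.6 px in the side view, so they line up. I start inserting, 45 mm first.

>>> arm_command:
  series:
    - [0,[1,0,0],0]
    - [0,[1,12,0.5],0]
    - [0,[1,25,0.5],0]
    - [0,[1,38,0.5],0]
    - [0,[1,50,0.5],0]
    - [0,[1,55,0.5],0]
    - [0,[1,55,0.5],0]

```text
t: 42.25
eef_pos: [0.509, 0.3826, 0.1051]
tool_rot: [-0.0, 1.0, 0.013, -0.0]
contact_force: [0.5, 0.6, -0.7]
gripper_width: 0.101
```

```bash
python3 - <<'E'
from h import *
st()
b=read_camera("side"); crop(b,180,125,280,205,8,"s32.png")
E
```

```text
{'t': 42.25, 'eef_pos': [0.509, 0.3826, 0.1051], 'tool_rot': [-0.0001, 0.9999, 0.0128, -0.0], 'contact_force': [0.4722, 0.6281, -0.6738], 'gripper_width': 0.1013} q [-1.2, 0.66, 0.65, 1.8, -0.52, 0.86, -0.28]
```

View pics/s32.png

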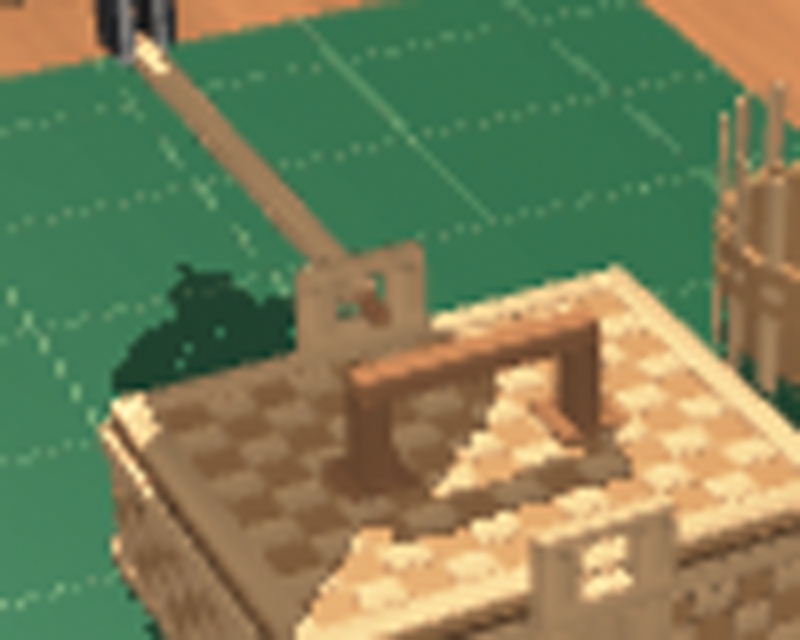

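The tip came through the middle of the left eye at (370,300) in the crop. I push on under the handle, stopping before the right eye.

>>> arm_command:
  series:
    - [0,[-1,20,0],0]
    - [0,[-1,45,0],0]
    - [0,[-1,70,0],0]
    - [0,[-1,95,0],0]
    - [0,[-1,120,0],0]
    - [0,[-1,140,0],0]
    - [0,[-1,145,0],0]
    - [0,[-1,145,0],0]

```text
t: 43.3
eef_pos: [0.5118, 0.2381, 0.1051]
tool_rot: [-0.0, 1.0, 0.013, 0.0]
contact_force: [0.0, -0.3, -0.6]
gripper_width: 0.094
```

```bash
python3 - <<'E'
from h import *
st()
b=read_camera("side"); crop(b,180,125,280,205,8,"s33.png")
b=read_camera("top"); crop(b,120,150,300,260,4,"t33.png")
E
```

```text
{'t': 43.3, 'eef_pos': [0.5118, 0.2381, 0.1051], 'tool_rot': [-0.0003, 0.9999, 0.013, 0.0], 'contact_force': [0.0328, -0.339, -0.6077], 'gripper_width': 0.0945} q [-1.04, 0.56, 0.66, 1.98, -0.49, 0.77, -0.07]
```

View pics/s33.png

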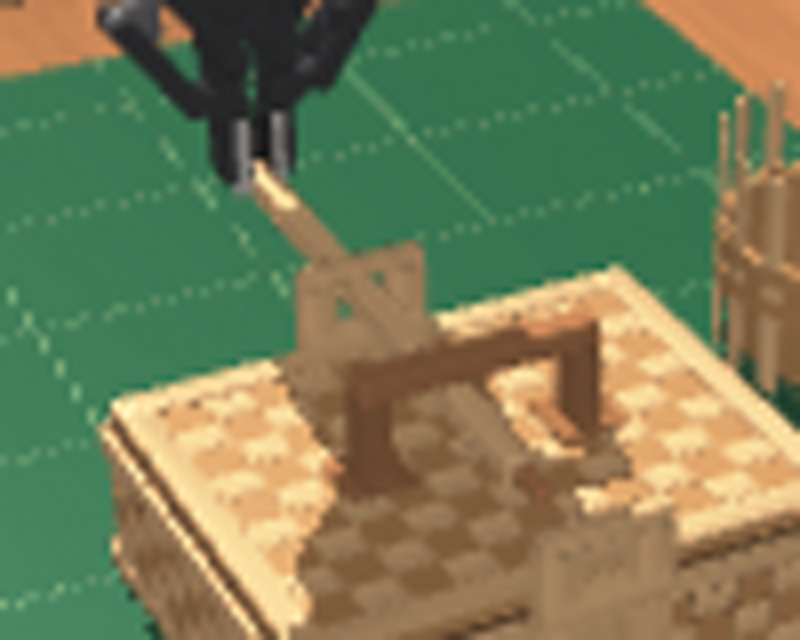

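View pics/t33.png

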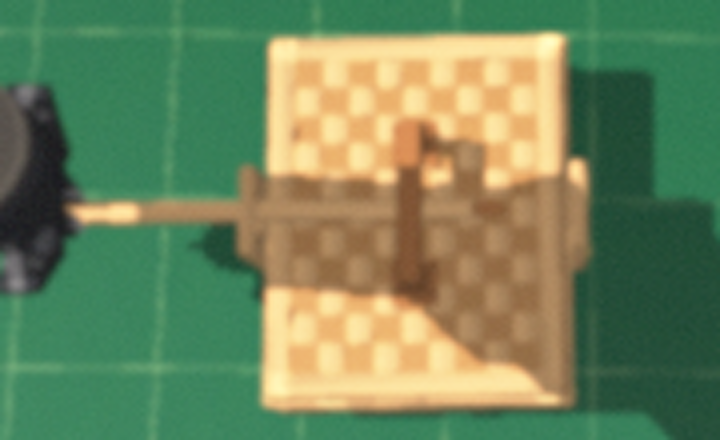

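The stick is under the handle with its tip at (510,209) in the top crop, heading within about 2 mm of the right eye's middle. I nudge 1.5 mm nearer and push on.

>>> arm_command:
  series:
    - [0,[-1.5,0,0],0]
    - [0,[-1.5,15,0],0]
    - [0,[-1.5,30,0],0]
    - [0,[-1.5,45,0],0]
    - [0,[-1.5,60,0],0]
    - [0,[-1.5,65,0],0]
    - [0,[-1.5,65,0],0]

```text
t: 44.28
eef_pos: [0.5119, 0.1726, 0.1051]
tool_rot: [-0.0, 1.0, 0.013, -0.0]
contact_force: [0.1, -0.7, -0.9]
gripper_width: 0.098
```

```bash
python3 - <<'E'
from h import *
st()
b=read_camera("side"); crop(b,180,125,280,205,8,"s34.png")
b=read_camera("top"); crop(b,120,150,300,260,4,"t34.png")
E
```

```text
{'t': 44.275, 'eef_pos': [0.5119, 0.1726, 0.1051], 'tool_rot': [-0.0001, 0.9999, 0.0127, -0.0], 'contact_force': [0.12, -0.6852, -0.8706], 'gripper_width': 0.0984} q [-0.95, 0.53, 0.67, 2.03, -0.48, 0.74, 0.04]
```

View pics/s34.png

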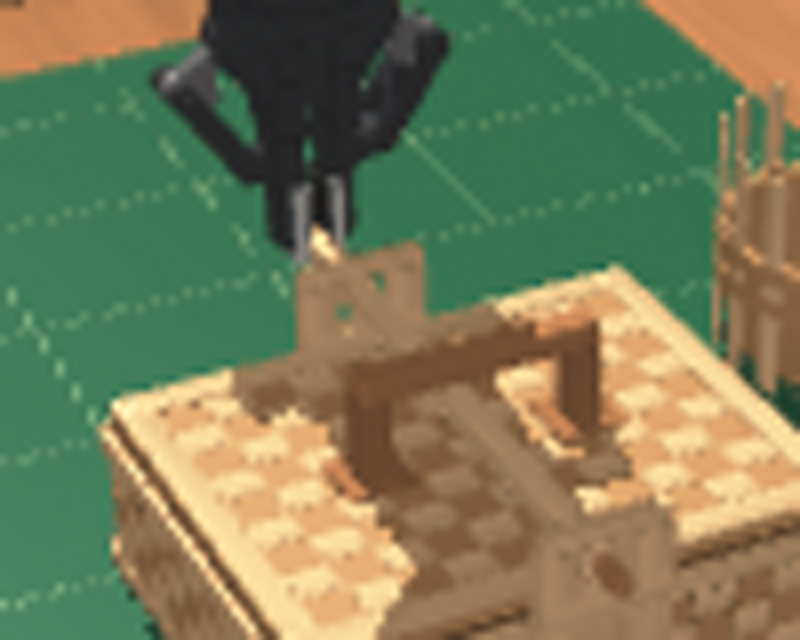

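View pics/t34.png

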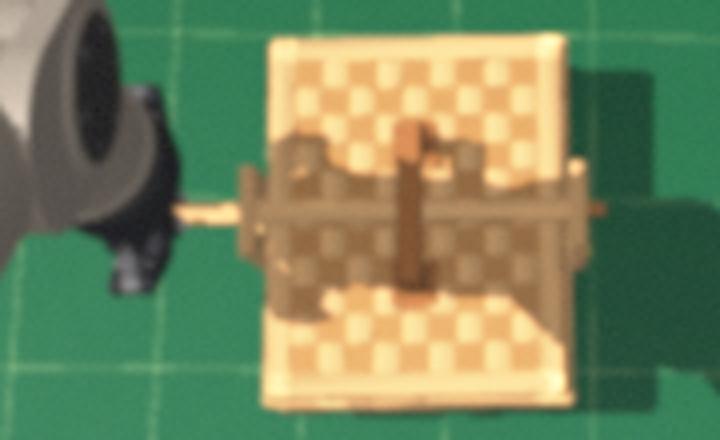

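The tip has come through the right eye at (612,575). Last push, 26 mm.

>>> arm_command:
  series:
    - [0,[0,10,0],0]
    - [0,[0,20,0],0]
    - [0,[0,26,0],0]
    - [0,[0,26,2],0]
    - [0,[0,26,4],0]
    - [0,[0,26,4],0]

```text
t: 45.12
eef_pos: [0.5124, 0.1472, 0.1008]
tool_rot: [0.0, 1.0, 0.013, -0.0]
contact_force: [0.6, 0.3, -0.3]
gripper_width: 0.096
```

```bash
python3 - <<'E'
from h import *
st()
b=read_camera("side"); crop(b,180,125,280,205,8,"s35.png")
b=read_camera("wrist"); cv2.imwrite("pics/w35.png",b)
E
```

```text
{'t': 45.125, 'eef_pos': [0.5124, 0.1472, 0.1008], 'tool_rot': [0.0, 0.9999, 0.0133, -0.0002], 'contact_force': [0.5873, 0.2796, -0.292], 'gripper_width': 0.0955} q [-0.91, 0.53, 0.66, 2.05, -0.48, 0.72, 0.09]
```

View pics/s35.png

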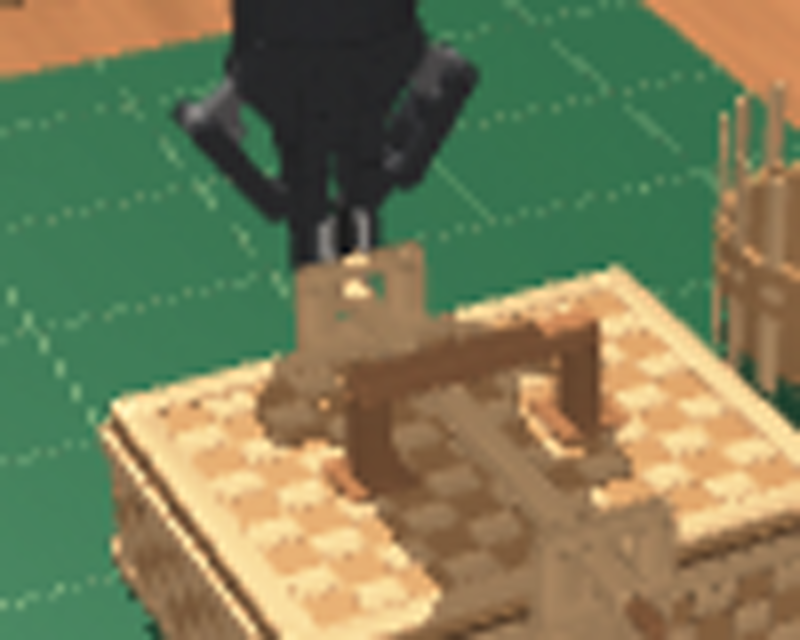

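View pics/w35.png

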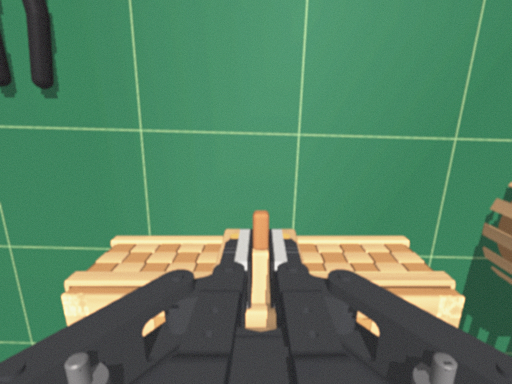

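Through both eyes. I release, open to 40 mm and rise clear, then measure the protrusion on both sides.

>>> arm_command:
  series:
    - [35,[0,0,0],0]
    - [35,[0,0,0],0]
    - [35,[0,0,0],0]
    - [35,[0,0,-30],0]
    - [35,[0,0,-80],0]
    - [45,[0,-10,-130],0]
    - [45,[0,-20,-165],0]
    - [45,[0,-20,-165],0]

```text
t: 46.22
eef_pos: [0.5135, 0.1682, 0.2686]
tool_rot: [-0.002, 1.0, 0.014, 0.002]
contact_force: [0.5, 0.1, -0.7]
gripper_width: 0.524
```

```bash
python3 - <<'E'
from h import *
st(); m=camera_model("wrist")
b=read_camera("wrist"); crop(b,160,175,420,375,3,"w36.png")
go([.585,.018,.27],91)
E
```

```text
{'t': 46.225, 'eef_pos': [0.5135, 0.1682, 0.2686], 'tool_rot': [-0.0017, 0.9999, 0.0138, 0.0022], 'contact_force': [0.4546, 0.1192, -0.6858], 'gripper_width': 0.5237} q [-1.11, 0.3, 0.84, 1.9, -0.26, 1.05, -0.14]
at [0.5124 0.1675 0.2669] a 1.56 -> d [ 68.5 151.4  -3.3] roll -1.5611 w 0.528 t 46.27
```

View pics/w36.png

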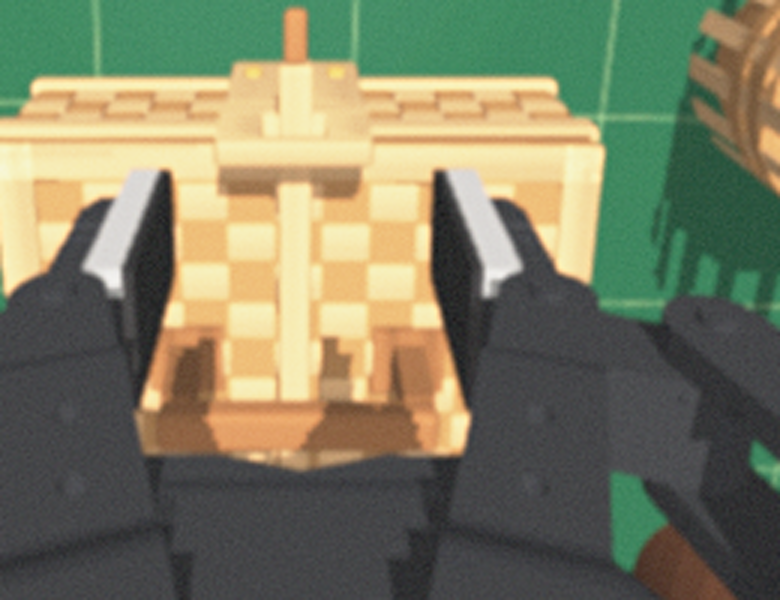

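```bash
python3 - <<'E'
from h import *
m=camera_model("wrist")
W=lambda u,v:(u/3+160,v/3+175)
print("tip",plane(m,*W(295,9),.089),"eye outer",plane(m,*W(292,139),.111),"inner",plane(m,*W(292,167),.111))
E
```

```text
tip [0.51201878 0.1696046  0.089     ] eye outer [0.5121375  0.12868332 0.111     ] inner [0.51239492 0.11826554 0.111     ]
```

>>> arm_command:
  series:
    - [45,[68,151,-40],-1.56]
    - [45,[68,151,-40],-1.56]
    - [45,[68,151,-40],-1.56]
    - [45,[68,151,-40],-1.56]
    - [45,[68,151,-40],-1.56]
    - [45,[68,151,-40],-1.56]
    - [45,[68,151,-40],-1.56]
    - [45,[68,151,-40],-1.56]

```text
t: 47.28
eef_pos: [0.583, 0.0172, 0.3042]
tool_rot: [-0.001, 0.726, 0.687, -0.001]
contact_force: [-0.7, 0.5, -1.4]
gripper_width: 0.527
```

>>> arm_command:
  series:
    - [45,[0,0,0],0]
    - [45,[0,0,0],0]

```text
t: 47.52
eef_pos: [0.5835, 0.0174, 0.3051]
tool_rot: [-0.0, 0.73, 0.684, -0.001]
contact_force: [0.3, 0.1, -0.4]
gripper_width: 0.527
```

```bash
python3 - <<'E'
from h import *
st(); b=read_camera("wrist"); cv2.imwrite("pics/w37.png",b)
b=read_camera("side"); crop(b,180,125,300,225,6,"s37.png")
E
```

```text
{'t': 47.525, 'eef_pos': [0.5835, 0.0174, 0.3051], 'tool_rot': [-0.0004, 0.7295, 0.684, -0.0006], 'contact_force': [0.299, 0.0582, -0.4073], 'gripper_width': 0.5267} q [-0.58, 0.3, 0.56, 1.74, -0.17, 1.15, 1.54]
```

View pics/w37.png

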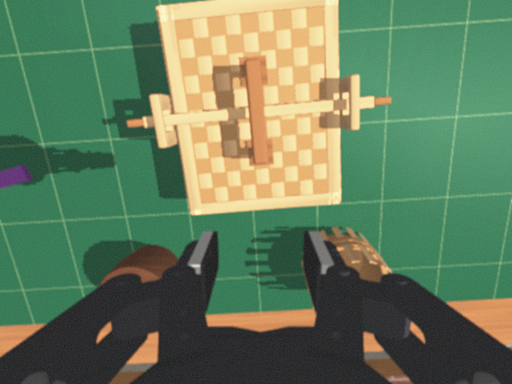

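View pics/s37.png

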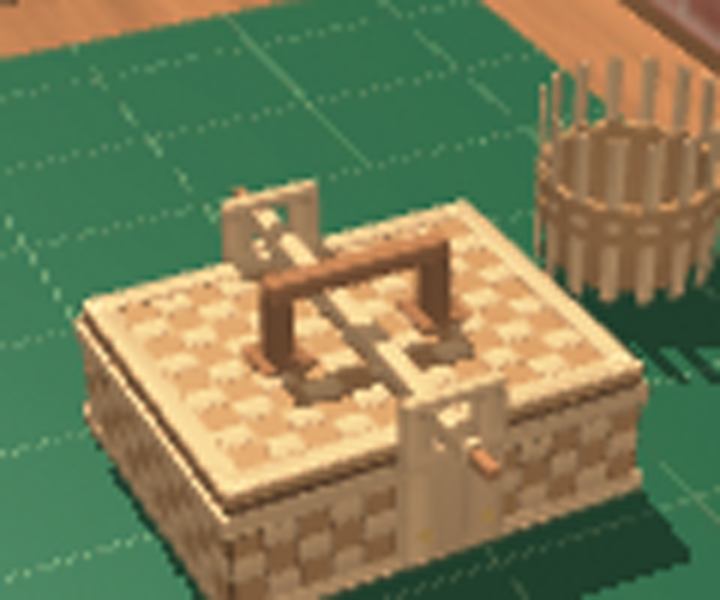

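The stick passes through both eyes and under the handle, with ends at (128,124) and (391,100). I measure symmetry.

```bash
python3 - <<'E'
from h import *
m=camera_model("wrist")
b=cv2.imread("pics/w37.png"); crop(b,110,70,410,160,2.6,"w37c.png")
R=plane(m,128,124,.087);L=plane(m,391,100.5,.087)
eL=plane(m,354.5,102,.111);eR=plane(m,157,120,.111)
print(R,L,np.linalg.norm(L-R),(L+R)/2);print(eL,eR,np.linalg.norm(eL-eR),(eL+eR)/2)
E
```

```text
[ 0.5214341 -0.1292864  0.087    ] [0.51436931 0.17169336 0.087     ] 0.30106266391870873 [0.51790171 0.02120348 0.087     ]
[0.51357697 0.12318745 0.111     ] [ 0.51884088 -0.08690323  0.111     ] 0.21015662143588887 [0.51620893 0.01814211 0.111     ]
```

View pics/w37c.png

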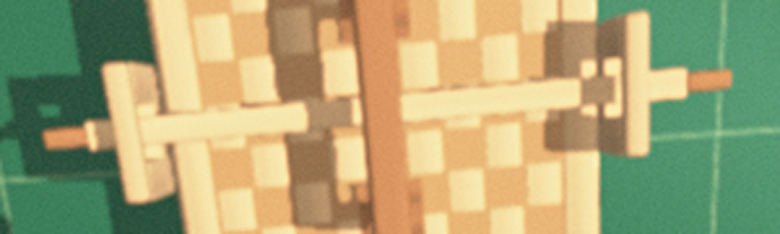

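```bash
python3 - <<'E'
from h import *
b=read_camera("side"); a=cv2.imread("pics/side0.png")
d=cv2.absdiff(a,b).max(2)
for n,(x0,y0,x1,y1) in dict(round_b=(268,132,304,176),mould=(316,182,354,220),pliers=(154,155,178,184)).items(): print(n,(d[y0:y1,x0:x1]>40).mean().round(3))
cv2.imwrite("pics/s38.png",b)
E
```

```text
round_b 0.001
mould 0.0
pliers 0.0
```

View pics/s38.png

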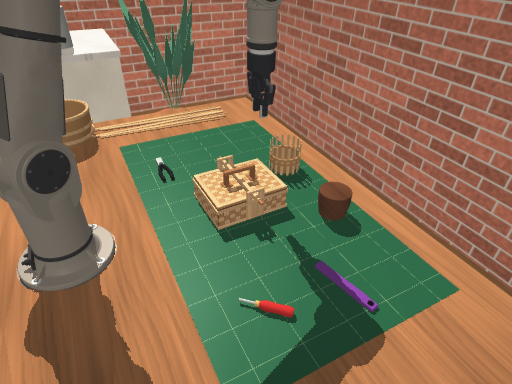

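The side view shows the basket closed and locked at (240,190). The bystanders and decoys are unmoved, and the robot is well clear. I hand in.

```bash
python3 - <<'E'
from h import *
print(bot.hand_in()); st()
E
```

```text
the job is handed in; nothing more can be done
None
the job is handed in; nothing more can be done
```

I drew the stick out through the left eye, lifted the lid off, and put the iron and the awl in the basket; bodkin and knife were not on the bench. I then reseated the lid and pushed the stick back through both eyes under the handle, handing in at about 48 s.

**Last checks:**
- **Tools:** both were seen lying flat in the basket before the lid went on.
- **Lid:** it sits at the same height as at the start (tool height 0.1183 m against 0.1185 m).
- **Stick:** it passes through both eyes. Its middle measured about 2–3 mm towards the left, so it sticks out roughly 42 mm on the left and 37 mm on the right. I left it so, as about equal.
- **Bystanders:** the round basket, mould and pliers show no change from the first side picture.

**Disagreements:**
- While I released the awl, the wrist showed about 21 N sideways, probably the gripper rubbing the left wall or eye. That is under the 40 N limit, and I eased off at once.
- The top camera's positions were 3–7 mm off the wrist camera's; I used the wrist values.

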